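# Snug the smoke box cover crosswise

## Robot

A 6-joint arm with a two-finger parallel gripper is mounted at the origin on the work surface. World frame = base frame: x ahead of the robot, y to its left, z up, the work surface at z = 0. Lengths are in m, angles in rad, forces in N, time in s.
With the tool pointing down it reaches from about 0.325 to 0.85 m from the base axis. Payload 4.4 kg.
Tool frame: the origin (TCP) lies midway between the tips of the shut fingers; the grasp point (between the pads) lies 19 mm behind it; z points along the fingers, y is the line along which they close (so a half turn about z gives the same grasp; the last joint's range is limited). The gripper opens to 94 mm and grips with 3 to 60 N. Pads are 16 mm wide; open, the fingers measure 119 mm over their backs; the gripper's body (75 mm by 177 mm) begins 78 mm behind the grasp point.
Start: joints at [1.071, 0.207, 1.542, -0, 1.393, -0.15], TCP at [0.197, 0.54, 0.205] pointing down, gripper open.
Joint ranges: [-2.73, 2.73], [-0.86, 2.22], [0.23, 2.46], [-1.11, 4.25], [0.08, 2.63], [-2.82, 2.82]. Speed limits (rad/s): [2.79, 2.79, 3.14, 3.14, 3.14, 3.14].

## Interface

Orientations are given as a unit quaternion [x, y, z, w].
In Python, from cell import r gives the robot as it stands. The module is installed in compiled form; this text tells all that it offers.
- The arm moves only by the tool apply_moves, never from a script. Its arguments are lists of equal length, an entry for each row: "rot": the turn, a rotation vector about the tool's x, y, z in rad, a list of three; "xyz": the shift along the tool's x, y, z in m, a list of three; "jaw": the finger opening in m, from 0 to 0.094. In form: {"rot": [[wx, wy, wz], ...], "xyz": [[x, y, z], ...], "jaw": [jaw, ...]}. A call has exactly 8 rows; each row shifts and turns the commanded pose from where the row before left it, along the tool's axes as they then stand; what a row does not reach is not made up. A row lasts 1/10 s, in which the tool goes at most 50 mm and 8.59 degrees, less where a joint would pass 70% of its speed; a pose out of reach is approached as far as the arm can. A call with a gripper value outside its range is refused whole. The fingers move at their own pace and stop on an object; "newtons" is the grip in N (left out, the last holds). Time passes only in rows, so rows that do not move let the fingers close, or fill a call up. It gives the time, the measured TCP pose, the force, the opening and the grip force at its end, in the units of the state.
- r.get_obs(): the state, without advancing time (a new reading comes with each control period).
- r.snapshot(name): name is "scene" or "top" or "wrist"; returns a dict with "color" (480x640x3 uint8, blue, green, red), "mtx" (3x3 intrinsics, pixels), "R" (3x3) and "t" (3): a world point X has camera coordinates R X + t. Camera axes: x right, y down, z forward; pixel columns grow to the right and rows downward; lengths in m; the calibration is good to about 2 mm. A picture is of the moment at which its call begins. There is no depth.
- r.finish_job(): hands the job in; it is judged then, once.
The state is a dict: "clock": time; "joints": joint angles; "joint_vel": joint speeds; "tau": joint torques, N m; "eef_pos": TCP position; "eef_rot": TCP orientation; "force": force on the tool from outside, world axes, zero at the start; "ft_torque": the same for the moment, N m; "width": finger opening in m; "gripper_force": force on a finger pad.
Only numpy, scipy, OpenCV 4.12 (cv2) and the standard library are available. Lean on these libraries where they do the work, as an engineer would, in place of code of your own. Each camera call takes 0.05 s, during which the arm holds its last target. There are 200 camera calls.

## Task

Close the wood-chip smoke box with its four lever nuts, turning each clockwise, crosswise in two rounds: first draw one pair of diagonally opposite nuts about half way down, then the other pair, then go round crosswise again, both nuts of the first pair snug (re-check the first) before the other pair is. The cover must go down evenly without tipping and end fully down on its seat with every nut snug by feel but not over-tightened; let go, and leave the jar, brush, bucket and lighter where they stand.

Things in the scene. Friction and masses are not known exactly. Their poses are not given: they have to be found in the camera images.
- smokebox: fixed grey cast box 165 x 165; ledge inside (seat for the cover) 49.6 to 51.2 mm (casting tolerance, differs each time) above its underside, 6 mm wide lip around it to 58 mm. Origin: centre of the underside, z up, x and y along the sides. Four sprung pads inside hold the cover about 3 to 4 mm off the seat (2 N each to start down, about 4 N when home)
- cover: loose square aluminium plate 150 x 150 x 8, about 0.5 kg, inside the lip with 1.5 mm play, under the four nuts. Origin: centre of its underside, which is 54 mm above the smoke box origin at the start (proud) and 49.6 to 51.2 mm when home (its top then about flush with the lip)
- nut0: lever nut on a stud at x +48, y +48 mm in the smoke box frame; origin: centre of its washer's underside. All four: brass hub 22 diameter, 14 high; a flat arm along the nut's +x carries an upright, freely spinning black knob, 12 diameter, 15 to 40 mm above the origin, its axis 38 mm from the nut's. Moving the knob clockwise seen from above tightens
- nut1: lever nut on a stud at x -48, y +48 mm in the smoke box frame; origin: centre of its washer's underside. All four: coarse quick thread, 2.5 mm down per radian; stays where left. At the start the washers are 0.3 to 1.3 mm above the proud cover; 57.6 to 59.2 mm above the smoke box origin when home
- nut2: lever nut on a stud at x -48, y -48 mm in the smoke box frame (diagonal to nut0); origin: centre of its washer's underside. All four: free running takes 2 to 3 N square on the knob. Snug is 5 to 7 N on the knob while it moves slowly, which clamps about 15 to 35 N; 11 N crushes. On the seat the knob force grows about 1.5 N per mm of knob travel. Tightening a nut can slacken the nut across
- nut3: lever nut on a stud at x +48, y -48 mm in the smoke box frame (diagonal to nut1); origin: centre of its washer's underside. All four nuts: 'about half way' is 0.8 to 1.1 rad of turning from the start; the origin then is 59.5 to 61.3 mm above the smoke box origin
- jar: frosted glass jar with a steel cap, 66 diameter, 100 high, standing; origin: centre of the underside; leave alone
- brush: black basting brush lying flat, 220 long along its x; origin: centre of its underside; leave alone
- bucket: small steel bucket with its lid shut, 110 diameter, 117 high; origin: centre of the underside; leave alone
- lighter: black gas lighter standing in an orange plastic holder 50 x 60, 160 high in all; origin: centre of the underside; leave alone
Mind the look-alikes: they are no part of the job. Of the things that look like the smokebox, the smallest one is meant.

How it is judged:
By the outcome, as a careful person would: the job done as asked, in the order asked, and still so for the second after the job is handed in, with the robot touching nothing.
It also fails if it takes over 72 s, if anything falls off the work surface, if the arm or the gripper's body presses on something with over 40 N, if the wrist force passes 120 N, or if a joint passes its speed limit or range.

## Working session

There is one attempt and no reset: what is moved stays moved. The work goes in short steps, Python scripts to look and compute and a tool call to move; the robot and the scene stay as the last step left them, time stands still between calls to the robot, and variables do not carry over. Pictures are saved under pics/ and viewed, at most 10 in all, crops included, and the job is handed in when it is done.

Besides the shell and the picture viewer there is one more tool, called after "Request:" as name(argument=value, ...) on one line, values as JSON. apply_moves: Moves the arm, as the interface text tells. Its arguments: {"type":"object","properties":{"rot":{"type":"array"},"xyz":{"type":"array"},"jaw":{"type":"array"},"newtons":{"type":"number"}},"required":["rot","xyz","jaw"]}

```bash
mkdir -p pics
python3 - <<'E'
from cell import r
import cv2,numpy as np,pickle
d={}
for n in ["scene","top","wrist"]:
    s=r.snapshot(n); d[n]=s; cv2.imwrite(f"pics/{n}0.png",s["color"]); print(n,s["mtx"].tolist(),s["R"].round(4).tolist(),s["t"].round(4).tolist())
pickle.dump(d,open("s0.pkl","wb"))
print(r.get_obs())
E
```

```text
scene [[582.1553939784006, 0.0, 322.2717539452514], [0.0, 582.1553939784006, 231.922931603876], [0.0, 0.0, 1.0]] [[-0.7417, 0.6707, 0.0022], [0.5574, 0.6182, -0.5542], [-0.3731, -0.4098, -0.8324]] [0.3595, -0.1935, 1.4882]
top [[570.6216849473452, 0.0, 320.91163351108264], [0.0, 570.6216849473452, 238.55825418931295], [0.0, 0.0, 1.0]] [[-0.0056, -0.9999, -0.0111], [-0.9935, 0.0068, -0.1138], [0.1139, 0.0103, -0.9934]] [-0.0265, 0.4599, 1.3355]
wrist [[392.6836968390709, 0.0, 326.56888916791394], [0.0, 392.6836968390709, 235.0068449518474], [0.0, 0.0, 1.0]] [[0.3433, 0.9392, -0.0021], [0.9096, -0.3319, 0.2501], [0.2342, -0.0878, -0.9682]] [-0.5743, -0.0253, 0.3909]
{'clock': 0.15, 'joints': array([ 1.07053745e+00,  2.07208321e-01,  1.54254345e+00, -7.31675328e-06,
        1.39346063e+00, -1.50502318e-01]), 'joint_vel': array([ 0.00058832, -0.00238015, -0.00421165,  0.00046565, -0.00074726,
        0.00020056]), 'tau': array([ 6.61309732e-04, -3.71312642e+01, -2.81810671e+01,  6.99888705e-02,
        3.27077403e-02, -9.65685831e-05]), 'eef_pos': array([0.19677172, 0.53967492, 0.20460563]), 'eef_rot': array([ 1.73987581e-01,  9.84747514e-01, -7.68529639e-04, -2.55480229e-04]), 'force': array([-0.47002661, -0.04231431,  0.49909955]), 'ft_torque': array([-0.02692977,  0.00386802, -0.03524912]), 'gripper_force': 0.0, 'width': 0.09368094253480055}
```

View pics/top0.png

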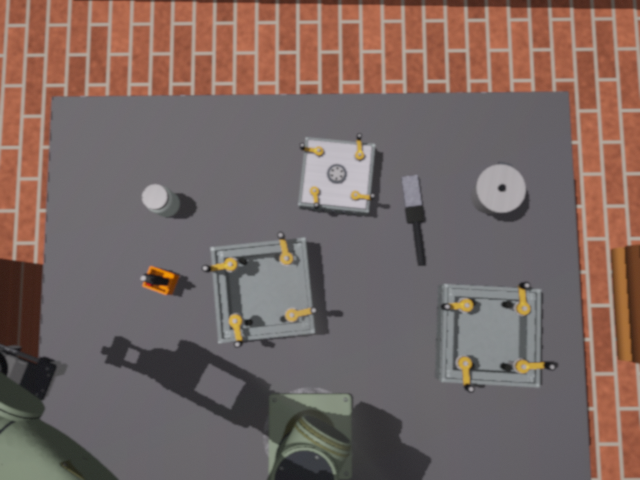

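View pics/scene0.png

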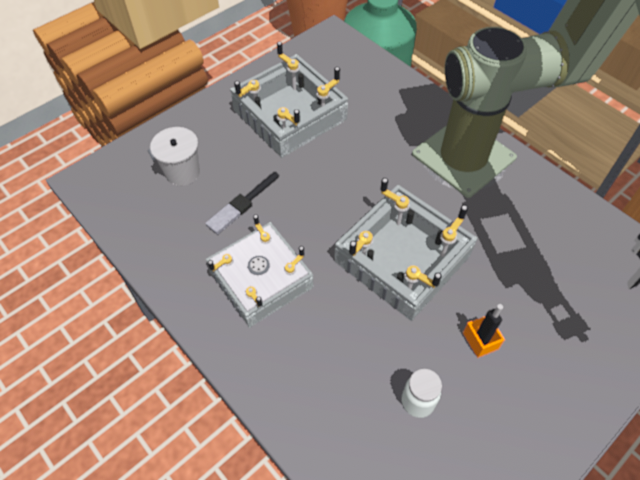

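The target is the small covered box at top-view (338,175) with its hubs near (320,151), (359,155), (354,195) and (315,190); the two open grey boxes are look-alikes. In the scene view it sits at (260,270). I'll get a rough position first, then look from close up.

```bash
cat > h.py <<'E'
import numpy as np,cv2
from scipy.spatial.transform import Rotation as Rn
def ray(s,uv):
    d=s["R"].T@np.linalg.inv(s["mtx"])@np.array([uv[0],uv[1],1.]); return -s["R"].T@s["t"],d/np.linalg.norm(d)
def plane(s,uv,z):
    o,d=ray(s,uv); return o+d*(z-o[2])/d[2]
def proj(s,X):
    c=s["R"]@np.asarray(X)+s["t"]; p=s["mtx"]@c; return p[:2]/p[2]
def tri(obs):
    A=np.zeros((3,3));b=np.zeros(3);L=[ray(s,u) for s,u in obs]
    for o,d in L: P=np.eye(3)-np.outer(d,d);A+=P;b+=P@o
    X=np.linalg.solve(A,b); return X,max(np.linalg.norm((np.eye(3)-np.outer(d,d))@(X-o)) for o,d in L)
def blobs(m,lo,hi):
    n,l,st,c=cv2.connectedComponentsWithStats(m.astype(np.uint8)); return [(c[i].round(1),st[i,4]) for i in range(1,n) if lo<st[i,4]<hi]
def yellow(im):
    h=cv2.cvtColor(im,cv2.COLOR_BGR2HSV); return cv2.inRange(h,(14,90,60),(32,255,255))>0
E
python3 - <<'E'
import pickle; from h import *
d=pickle.load(open("s0.pkl","rb"))
s=d["top"]
for uv in [(320,151),(359,155),(354,195),(315,190)]: print(plane(s,uv,.076).round(4))
c=plane(s,(337,173),.062);print("badge",c, tri([(s,(337,173)),(d["scene"],(258.5,264.5))]))
w=d["wrist"]; print("cam rel tcp",(-w["R"].T@w["t"]))
E
```

```text
[ 0.6602 -0.0289  0.076 ]
[ 0.6499 -0.12    0.076 ]
[ 0.5551 -0.1072  0.076 ]
[ 0.5676 -0.0168  0.076 ]
badge [ 0.61066076 -0.06850707  0.062     ] (array([ 0.60888795, -0.06718341,  0.06417911]), np.float64(0.001775299721505196))
cam rel tcp [0.12865678 0.56535027 0.38357332]
```

Request:
apply_moves(rot=[[0, 0, 0], [0, 0, 0], [0, 0, 0], [0, 0, 0], [0, 0, 0], [0, 0, 0], [0, 0, 0], [0, 0, 0]], xyz=[[-0.037, -0.027, -0.002], [-0.037, -0.027, -0.002], [-0.037, -0.027, -0.002], [-0.037, -0.027, -0.002], [-0.037, -0.027, -0.002], [-0.037, -0.027, -0.002], [-0.037, -0.027, -0.002], [-0.037, -0.027, -0.002]], jaw=[0.03, 0.03, 0.03, 0.03, 0.03, 0.03, 0.03, 0.03], newtons=20)

```text
clock: 0.95
eef_pos: [0.4016, 0.2341, 0.2214]
eef_rot: [0.174, 0.985, 0.0, -0.0]
force: [1.1, 0.2, 0.3]
width: 0.0332
gripper_force: 0.0
```

Request:
apply_moves(rot=[[0, 0, 0], [0, 0, 0], [0, 0, 0], [0, 0, 0], [0, 0, 0], [0, 0, 0], [0, 0, 0], [0, 0, 0]], xyz=[[-0.037, -0.027, 0], [-0.037, -0.027, 0], [-0.037, -0.027, 0], [-0.037, -0.027, 0], [-0.037, -0.027, 0], [-0.037, -0.027, 0], [-0.037, -0.027, 0], [-0.037, -0.027, 0]], jaw=[0.03, 0.03, 0.03, 0.03, 0.03, 0.03, 0.03, 0.03])

```text
clock: 1.75
eef_pos: [0.6057, -0.0702, 0.221]
eef_rot: [0.174, 0.985, 0.0, -0.0]
force: [1.0, 0.0, 0.7]
width: 0.0302
gripper_force: 0.0
```

Request:
apply_moves(rot=[[0, 0, 0.148], [0, 0, 0.148], [0, 0, 0.148], [0, 0, 0.148], [0, 0, 0.148], [0, 0, 0.148], [0, 0, 0.148], [0, 0, 0.148]], xyz=[[0, 0, 0.003], [0, 0, 0.003], [0, 0, 0.003], [0, 0, 0.003], [0, 0, 0.003], [0, 0, 0.003], [0, 0, 0.003], [0, 0, 0.003]], jaw=[0.03, 0.03, 0.03, 0.03, 0.03, 0.03, 0.03, 0.03])

```text
clock: 2.55
eef_pos: [0.6048, -0.0685, 0.1967]
eef_rot: [0.696, 0.718, -0.0, -0.0]
force: [0.4, 0.3, -0.6]
width: 0.0302
gripper_force: 0.0
```

Run:
```python
from cell import r
import cv2,pickle
s=r.snapshot("wrist"); o=r.get_obs(); pickle.dump((s,o),open("w1.pkl","wb")); cv2.imwrite("pics/w1.png",s["color"])
print(o["clock"],o["joints"].round(3),o["eef_pos"].round(4),o["eef_rot"].round(4),o["force"].round(2),o["width"])
```

```text
2.6 [-0.255  0.285  1.464  0.     1.394 -0.282] [ 0.6045 -0.0683  0.1961] [ 6.974e-01  7.166e-01 -5.000e-04 -9.000e-04] [-0.54 -0.27 -0.63] 0.03049157731851505
```

View pics/w1.png

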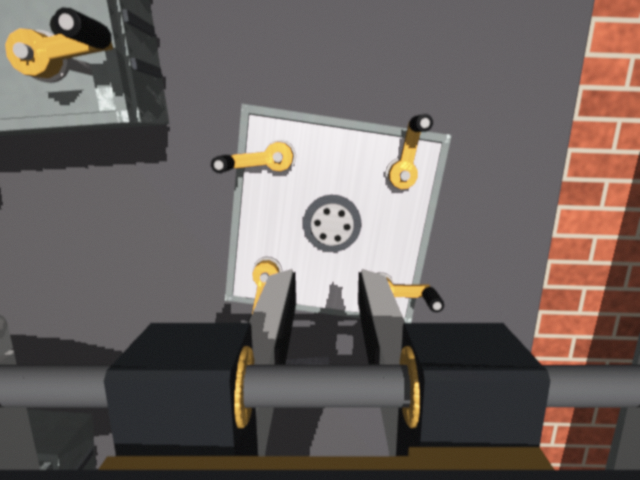

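Wrist view: nut A hub (403,176) with knob top (424,123), nut D hub (280,157) with knob (221,164). B (390,285) and C (267,270) are partly hidden by the fingers, so I'll back off for more views.

Request:
apply_moves(rot=[[0, 0, 0], [0, 0, 0], [0, 0, 0], [0, 0, 0], [0, 0, 0], [0, 0, 0], [0, 0, 0], [0, 0, 0]], xyz=[[-0.015, -0.005, 0], [-0.015, -0.005, 0], [-0.015, -0.005, 0], [-0.015, -0.005, 0], [-0.015, -0.005, 0], [-0.015, -0.005, 0], [0, 0, 0], [0, 0, 0]], jaw=[0.03, 0.03, 0.03, 0.03, 0.03, 0.03, 0.03, 0.03])

```text
clock: 3.4
eef_pos: [0.5784, -0.16, 0.1974]
eef_rot: [0.694, 0.72, 0.0, -0.0]
force: [0.2, -0.1, 0.2]
width: 0.0299
gripper_force: 0.0
```

Run:
```python
from cell import r
import cv2,pickle
s=r.snapshot("wrist"); o=r.get_obs(); pickle.dump((s,o),open("w2.pkl","wb")); cv2.imwrite("pics/w2.png",s["color"])
print(o["eef_pos"].round(4),o["eef_rot"].round(4))
```

```text
[ 0.5785 -0.1595  0.1974] [ 6.94e-01  7.20e-01  2.00e-04 -1.00e-04]
```

Request:
apply_moves(rot=[[0, 0, 0], [0, 0, 0], [0, 0, 0], [0, 0, 0], [0, 0, 0], [0, 0, 0], [0, 0, 0], [0, 0, 0]], xyz=[[0.001, 0.018, 0.002], [0.001, 0.018, 0.002], [0.001, 0.018, 0.002], [0.001, 0.018, 0.002], [0.001, 0.018, 0.002], [0, 0, 0], [0, 0, 0], [0, 0, 0]], jaw=[0.03, 0.03, 0.03, 0.03, 0.03, 0.03, 0.03, 0.03])

```text
clock: 4.25
eef_pos: [0.6677, -0.1508, 0.1874]
eef_rot: [0.694, 0.72, -0.0, -0.0]
force: [-0.1, -0.3, -0.1]
width: 0.0302
gripper_force: 0.0
```

Run:
```python
from cell import r
import cv2,pickle,numpy as np
s=r.snapshot("wrist"); o=r.get_obs(); pickle.dump((s,o),open("w3.pkl","wb")); cv2.imwrite("pics/w3.png",s["color"])
a=pickle.load(open("w2.pkl","rb"))[0]["color"]
cv2.imwrite("pics/w23.png",np.vstack([np.hstack([a[:300,120:520],s["color"][:300,60:460]])]))
print(o["eef_pos"].round(4),o["eef_rot"].round(4))
```

```text
[ 0.6677 -0.1511  0.1876] [ 6.938e-01  7.201e-01 -1.000e-04 -2.000e-04]
```

View pics/w23.png

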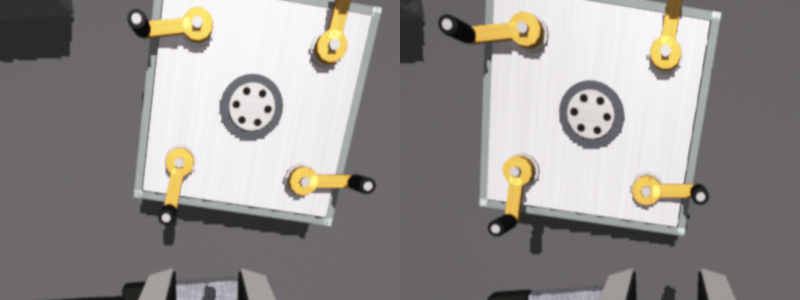

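Studs and knob pins show well in both: w2 has B hub (425,182) and knob (489,186), C hub (299,161) and knob (287,216). w3 has A hub (325,51). Next I triangulate them with refined centroids.

```bash
cat > tri.py <<'E'
import pickle; from h import *
W=[pickle.load(open(f"w{i}.pkl","rb"))[0] for i in (1,2,3)]
def ref(s,uv,kind):
    h=cv2.cvtColor(s["color"],cv2.COLOR_BGR2HSV).astype(int); v,u=np.mgrid[:480,:640]
    uv=np.array(uv,float)
    near=(u-uv[0])**2+(v-uv[1])**2<81
    m=near&((h[...,1]<90)&(h[...,2]>120) if kind=="s" else (h[...,2]>100))
    n,l,st,c=cv2.connectedComponentsWithStats(m.astype(np.uint8),connectivity=4)
    k=min(range(1,n),key=lambda i:np.linalg.norm(c[i]-uv)-0.05*st[i,4]) 
    return c[k],st[k,4]
P={"A":("s",{0:(404,176),1:(454,45),2:(325,51)}),"B":("s",{1:(425,182),2:(306,191)}),"C":("s",{1:(299,161),2:(175,171)}),"D":("s",{0:(284,156),1:(317,22),2:(182,27)}),
"kA":("k",{0:(424,123)}),"kB":("k",{1:(489,186),2:(360,196)}),"kC":("k",{1:(287,216),2:(156,228)}),"kD":("k",{0:(221,164),1:(257,18),2:(107,24)})}
X={}
for n,(k,d) in P.items():
    ob=[]
    for i,uv in d.items():
        c,a=ref(W[i],uv,k); ob.append((W[i],c)); print(n,i,uv,c.round(1),a)
    if len(ob)>1: X[n],e=tri(ob); print("  ->",X[n].round(4),"res",round(e,4))
    else: one=ob[0]
X["kA"]=plane(*one,np.mean([X[k][2] for k in("kB","kC","kD")])); print("kA",X["kA"].round(4))
for n in "ABCD":
    d=(X["k"+n]-X[n])[:2]; print(n,"r",np.linalg.norm(d).round(4),"th",np.arctan2(d[1],d[0]).round(3))
c=np.mean([X[n] for n in "ABCD"],0); print("ctr",c.round(4))
for a,b in("AB","BC","CD","DA"):
    d=(X[b]-X[a])[:2]; print(a+b,np.linalg.norm(d).round(4),np.arctan2(d[1],d[0]).round(3))
pickle.dump(X,open("X.pkl","wb"))
E
python3 tri.py
```

```text
A 0 (404, 176) [404.5 175.4] 82
A 1 (454, 45) [454.1  43.9] 106
A 2 (325, 51) [325.1  50.3] 115
  -> [ 0.6617 -0.0238  0.0804] res 0.0002
B 1 (425, 182) [424.9 181.4] 81
B 2 (306, 191) [305.6 191.1] 81
  -> [ 0.6509 -0.1192  0.0802] res 0.0
C 1 (299, 161) [298.7 162.5] 81
C 2 (175, 171) [174.5 171.4] 90
  -> [ 0.5557 -0.1085  0.0799] res 0.0
D 0 (284, 156) [278.5 156.7] 58
D 1 (317, 22) [316.8  21.5] 116
D 2 (182, 27) [181.9  27. ] 112
  -> [ 0.5668 -0.0131  0.0804] res 0.0006
kA 0 (424, 123) [424.6 122.5] 87
kB 1 (489, 186) [487.5 185.6] 77
kB 2 (360, 196) [360.3 196.3] 82
  -> [ 0.6891 -0.1181  0.1029] res 0.0
kC 1 (287, 216) [285.6 217.4] 75
kC 2 (156, 228) [155.1 228.5] 75
  -> [ 0.5486 -0.1457  0.1027] res 0.0
kD 0 (221, 164) [218.3 164.5] 81
kD 1 (257, 18) [256.   17.9] 114
kD 2 (107, 24) [106.5  23.7] 104
  -> [ 0.5289 -0.0182  0.1036] res 0.0001
kA [0.6676 0.0137 0.1031]
A r 0.038 th 1.416
B r 0.0382 th 0.028
C r 0.0379 th -1.759
D r 0.0382 th -3.008
ctr [ 0.6088 -0.0661  0.0802]
AB 0.0959 -1.683
BC 0.0959 3.03
CD 0.0961 1.455
DA 0.0956 -0.113
```

Request:
apply_moves(rot=[[0, 0, 0], [0, 0, 0], [0, 0, 0], [0, 0, 0], [0, 0, 0], [0, 0, 0.064], [0, 0, 0.064], [0, 0, 0.064]], xyz=[[0.033, 0.0012, 0.009], [0.033, 0.0012, 0.009], [0.033, 0.0012, 0.009], [0.033, 0.0012, 0.009], [0.033, 0.0012, 0.009], [0, 0, 0.009], [0, 0, 0.009], [0, 0, 0.009]], jaw=[0.03, 0.03, 0.03, 0.03, 0.03, 0.03, 0.03, 0.03], newtons=20)

```text
clock: 5.1
eef_pos: [0.6677, 0.0142, 0.1156]
eef_rot: [0.76, 0.649, 0.0, 0.0]
force: [0.1, 0.3, 0.3]
width: 0.0304
gripper_force: 0.0
```

Request:
apply_moves(rot=[[0, 0, 0], [0, 0, 0], [0, 0, 0], [0, 0, 0], [0, 0, 0], [0, 0, 0], [0, 0, 0], [0, 0, 0]], xyz=[[0, 0, 0.009], [0, 0, 0.009], [0, 0, 0.009], [0, 0, 0.0075], [0, 0, 0], [0, 0, 0], [0, 0, 0], [0, 0, 0]], jaw=[0.03, 0.03, 0.03, 0.03, 0.01, 0.008, 0.008, 0.008], newtons=20)

```text
clock: 5.9
eef_pos: [0.6684, 0.0138, 0.0813]
eef_rot: [0.76, 0.65, 0.0, 0.0]
force: [-1.0, 0.0, -0.4]
width: 0.0112
gripper_force: 20.0
```

```bash
cat > o.py <<'E'
from cell import r
from h import *
import sys
# usage: o.py nut : force/pose in the tool frame, lever angle from TCP
import pickle
X=pickle.load(open("X.pkl","rb")); o=r.get_obs(); R=Rn.from_quat(o["eef_rot"]).as_matrix(); n=sys.argv[1]
e=o["eef_pos"]; a=np.arctan2(R[1,0],R[0,0]); d=e[:2]-X[n][:2]; th=np.arctan2(d[1],d[0]); t=np.array([np.sin(th),-np.cos(th)]); rd=d/np.linalg.norm(d)
k=X["k"+n]-X[n]; th0=np.arctan2(k[1],k[0]); turn=(th0-th+np.pi)%(2*np.pi)-np.pi
f=o["force"]
print("clk",round(o["clock"],2),"alpha",a.round(3),"r",np.linalg.norm(d).round(4),"th",th.round(3),"turned",turn.round(3),"z",e[2].round(4),"push_tan",(-f[:2]@t).round(2),"push_rad",(-f[:2]@rd).round(2),"fz",f[2].round(2),"w",round(o["width"],4),"gf",round(o["gripper_force"],1),"q6",o["joints"][5].round(2))
E
python3 o.py A
```

```text
clk 5.9 alpha 1.416 r 0.0382 th 1.396 turned 0.02 z 0.0813 push_tan 1.01 push_rad 0.15 fz -0.42 w 0.0112 gf 20.0 q6 0.05
```

Request:
apply_moves(rot=[[0, 0, 0.12], [0, 0, 0.12], [0, 0, 0.12], [0, 0, 0.12], [0, 0, 0.12], [0, 0, 0.12], [0, 0, 0.12], [0, 0, 0.12]], xyz=[[-0.00027, 0.00455, 0.0003], [-0.00027, 0.00455, 0.0003], [-0.00027, 0.00455, 0.0003], [-0.00027, 0.00455, 0.0003], [-0.00027, 0.00455, 0.0003], [-0.00027, 0.00455, 0.0003], [-0.00027, 0.00455, 0.0003], [-0.00027, 0.00455, 0.0003]], jaw=[0.008, 0.008, 0.008, 0.008, 0.008, 0.008, 0.008, 0.008])

```text
clock: 6.7
eef_pos: [0.6961, -0.006, 0.0789]
eef_rot: [0.975, 0.224, -0.0, -0.001]
force: [-2.3, 1.9, 1.2]
width: 0.0116
gripper_force: 20.0
```

```bash
python3 o.py A
```

```text
clk 6.7 alpha 0.451 r 0.0388 th 0.479 turned 0.936 z 0.0789 push_tan 2.77 push_rad 1.18 fz 1.17 w 0.0116 gf 20.0 q6 0.99
```

Request:
apply_moves(rot=[[0, 0, 0], [0, 0, 0], [0, 0, 0], [0, 0, -0.149], [0, 0, -0.149], [0, 0, -0.149], [0, 0, -0.149], [0, 0, -0.149]], xyz=[[0, 0, 0], [0, 0, 0], [0, 0, -0.005], [0, 0, -0.008], [0, 0, -0.008], [0, 0, -0.008], [0, 0, -0.008], [0, 0, -0.008]], jaw=[0.03, 0.03, 0.03, 0.03, 0.03, 0.03, 0.03, 0.03])

```text
clock: 7.5
eef_pos: [0.6967, -0.0069, 0.1245]
eef_rot: [0.823, 0.568, 0.0, 0.0]
force: [-0.2, -0.1, -0.7]
width: 0.0299
gripper_force: 0.0
```

Request:
apply_moves(rot=[[0, 0, 0], [0, 0, 0], [0, 0, 0], [0, 0, 0], [0, 0, 0], [0, 0, -0.062], [0, 0, -0.062], [0, 0, -0.062]], xyz=[[-0.0368, -0.0172, 0], [-0.0368, -0.0172, 0], [-0.0368, -0.0172, 0], [-0.0368, -0.0172, 0], [-0.0368, -0.0172, 0], [0, 0, 0.003], [0, 0, 0.003], [0, 0, 0.003]], jaw=[0.03, 0.03, 0.03, 0.03, 0.03, 0.03, 0.03, 0.03])

```text
clock: 8.3
eef_pos: [0.5498, -0.148, 0.1154]
eef_rot: [0.768, 0.64, 0.0, 0.001]
force: [-0.2, 0.5, -0.1]
width: 0.03
gripper_force: 0.0
```

```bash
python3 o.py C
```

```text
clk 8.3 alpha 1.39 r 0.04 th -1.718 turned -0.041 z 0.1154 push_tan -0.26 push_rad 0.46 fz -0.05 w 0.03 gf 0.0 q6 -0.23
```

Request:
apply_moves(rot=[[0, 0, 0], [0, 0, 0], [0, 0, 0], [0, 0, 0], [0, 0, 0], [0, 0, 0], [0, 0, 0], [0, 0, 0]], xyz=[[0.0021, -0.0016, 0.009], [0, 0, 0.009], [0, 0, 0.009], [0, 0, 0.0072], [0, 0, 0], [0, 0, 0], [0, 0, 0], [0, 0, 0]], jaw=[0.03, 0.03, 0.03, 0.03, 0.01, 0.008, 0.008, 0.008])

```text
clock: 9.1
eef_pos: [0.549, -0.1451, 0.0806]
eef_rot: [0.769, 0.639, 0.0, 0.0]
force: [0.7, -1.2, -1.6]
width: 0.0115
gripper_force: 20.0
```

```bash
python3 o.py C
```

```text
clk 9.1 alpha 1.387 r 0.0373 th -1.752 turned -0.007 z 0.0806 push_tan 0.91 push_rad -1.09 fz -1.61 w 0.0115 gf 20.0 q6 -0.23
```

Request:
apply_moves(rot=[[0, 0, 0.12], [0, 0, 0.12], [0, 0, 0.12], [0, 0, 0.12], [0, 0, 0.12], [0, 0, 0.12], [0, 0, 0.12], [0, 0, 0.12]], xyz=[[0.00027, -0.00455, 0.0003], [0.00027, -0.00455, 0.0003], [0.00027, -0.00455, 0.0003], [0.00027, -0.00455, 0.0003], [0.00027, -0.00455, 0.0003], [0.00027, -0.00455, 0.0003], [0.00027, -0.00455, 0.0003], [0.00027, -0.00455, 0.0003]], jaw=[0.008, 0.008, 0.008, 0.008, 0.008, 0.008, 0.008, 0.008])

```text
clock: 9.9
eef_pos: [0.5223, -0.1243, 0.0783]
eef_rot: [0.978, 0.209, 0.002, 0.001]
force: [3.1, -2.9, -4.8]
width: 0.0119
gripper_force: 20.0
```

```bash
python3 o.py C
```

```text
clk 9.9 alpha 0.422 r 0.037 th -2.7 turned 0.941 z 0.0783 push_tan 3.92 push_rad 1.61 fz -4.76 w 0.0119 gf 20.0 q6 0.75
```

Request:
apply_moves(rot=[[0, 0, 0], [0, 0, 0], [0, 0, 0], [0, 0, 0], [0, 0, 0], [0, 0, 0.131], [0, 0, 0.131], [0, 0, 0.131]], xyz=[[0, 0, 0], [0, 0, 0], [0, 0, -0.005], [0, 0, -0.008], [0, 0, -0.008], [0, 0, -0.008], [0, 0, -0.008], [0, 0, -0.008]], jaw=[0.03, 0.03, 0.03, 0.03, 0.03, 0.03, 0.03, 0.03])

```text
clock: 10.7
eef_pos: [0.5213, -0.1236, 0.1243]
eef_rot: [1.0, 0.014, 0.001, 0.0]
force: [0.5, -0.4, -0.2]
width: 0.03
gripper_force: 0.0
```

Request:
apply_moves(rot=[[0, 0, 0], [0, 0, 0], [0, 0, 0], [0, 0, 0], [0, 0, 0], [0, 0, 0], [0, 0, 0], [0, 0, 0]], xyz=[[0.0334, -0.0002, 0], [0.0334, -0.0002, 0], [0.0334, -0.0002, 0], [0.0334, -0.0002, 0], [0.0334, -0.0002, 0], [0, 0, 0.003], [0, 0, 0.003], [0, 0, 0.003]], jaw=[0.03, 0.03, 0.03, 0.03, 0.03, 0.03, 0.03, 0.03])

```text
clock: 11.5
eef_pos: [0.6867, -0.1168, 0.1138]
eef_rot: [1.0, 0.017, -0.001, -0.0]
force: [0.4, -0.0, 0.5]
width: 0.0298
gripper_force: 0.0
```

```bash
sed -i '$a K=X["k"+n]; dd=R.T@(K-e); print("to knob, tool xyz",dd.round(4))' o.py; python3 o.py B
```

```text
clk 11.5 alpha 0.034 r 0.0358 th 0.066 turned -0.038 z 0.1138 push_tan -0.06 push_rad -0.4 fz 0.45 w 0.0298 gf 0.0 q6 1.24
to knob, tool xyz [0.0024 0.0014 0.0109]
```

Request:
apply_moves(rot=[[0, 0, 0], [0, 0, 0], [0, 0, 0], [0, 0, 0], [0, 0, 0], [0, 0, 0], [0, 0, 0], [0, 0, 0]], xyz=[[0.0024, 0.0014, 0.009], [0, 0, 0.009], [0, 0, 0.009], [0, 0, 0.006], [0, 0, 0], [0, 0, 0], [0, 0, 0], [0, 0, 0]], jaw=[0.03, 0.03, 0.03, 0.03, 0.01, 0.008, 0.008, 0.008])

```text
clock: 12.3
eef_pos: [0.6905, -0.1184, 0.0814]
eef_rot: [1.0, 0.017, 0.0, 0.0]
force: [-0.3, 0.2, -0.9]
width: 0.0113
gripper_force: 20.0
```

```bash
python3 o.py B
```

```text
clk 12.3 alpha 0.034 r 0.0396 th 0.018 turned 0.01 z 0.0814 push_tan 0.21 push_rad 0.29 fz -0.9 w 0.0113 gf 20.0 q6 1.24
to knob, tool xyz [-0.0014 -0.0004 -0.0215]
```

Request:
apply_moves(rot=[[0, 0, 0.12], [0, 0, 0.12], [0, 0, 0.12], [0, 0, 0.12], [0, 0, 0.12], [0, 0, 0.12], [0, 0, 0.12], [0, 0, 0.12]], xyz=[[-0.00028, 0.0047, 0.0003], [-0.00028, 0.0047, 0.0003], [-0.00028, 0.0047, 0.0003], [-0.00028, 0.0047, 0.0003], [-0.00028, 0.0047, 0.0003], [-0.00028, 0.0047, 0.0003], [-0.00028, 0.0047, 0.0003], [-0.00028, 0.0047, 0.0003]], jaw=[0.008, 0.008, 0.008, 0.008, 0.008, 0.008, 0.008, 0.008])

```text
clock: 13.1
eef_pos: [0.6758, -0.1504, 0.0791]
eef_rot: [0.894, -0.449, 0.001, -0.001]
force: [2.4, 1.1, -2.4]
width: 0.0115
gripper_force: 20.0
```

```bash
python3 o.py B
```

```text
clk 13.1 alpha -0.931 r 0.0399 th -0.897 turned 0.926 z 0.0791 push_tan 2.56 push_rad -0.65 fz -2.36 w 0.0115 gf 20.0 q6 2.16
to knob, tool xyz [-0.0179 -0.03   -0.0237]
```

Request:
apply_moves(rot=[[0, 0, 0], [0, 0, 0], [0, 0, 0], [0, 0, -0.149], [0, 0, -0.149], [0, 0, -0.149], [0, 0, -0.149], [0, 0, -0.149]], xyz=[[0, 0, 0], [0, 0, 0], [0, 0, -0.005], [0, 0, -0.008], [0, 0, -0.008], [0, 0, -0.008], [0, 0, -0.008], [0, 0, -0.008]], jaw=[0.03, 0.03, 0.03, 0.03, 0.03, 0.03, 0.03, 0.03])

```text
clock: 13.9
eef_pos: [0.6749, -0.1508, 0.1245]
eef_rot: [0.996, -0.087, 0.0, 0.0]
force: [-0.5, -0.2, -0.8]
width: 0.03
gripper_force: 0.0
```

Request:
apply_moves(rot=[[0, 0, 0], [0, 0, 0], [0, 0, 0], [0, 0, 0], [0, 0, 0], [0, 0, -0.107], [0, 0, -0.107], [0, 0, -0.107]], xyz=[[-0.0336, -0.0207, 0], [-0.0336, -0.0207, 0], [-0.0336, -0.0207, 0], [-0.0336, -0.0207, 0], [-0.0336, -0.0207, 0], [0, 0, 0.003], [0, 0, 0.003], [0, 0, 0.003]], jaw=[0.03, 0.03, 0.03, 0.03, 0.03, 0.03, 0.03, 0.03])

```text
clock: 14.7
eef_pos: [0.5282, -0.0183, 0.1154]
eef_rot: [0.997, 0.073, 0.001, 0.0]
force: [0.5, -0.4, 0.1]
width: 0.03
gripper_force: 0.0
```

```bash
python3 o.py D
```

```text
clk 14.7 alpha 0.146 r 0.0389 th -3.006 turned -0.002 z 0.1154 push_tan 0.48 push_rad 0.42 fz 0.13 w 0.03 gf 0.0 q6 1.23
to knob, tool xyz [ 0.0007 -0.0001  0.0118]
```

Request:
apply_moves(rot=[[0, 0, 0], [0, 0, 0], [0, 0, 0], [0, 0, 0], [0, 0, 0], [0, 0, 0], [0, 0, 0], [0, 0, 0]], xyz=[[0.0006, 0, 0.009], [0, 0, 0.009], [0, 0, 0.009], [0, 0, 0.0072], [0, 0, 0], [0, 0, 0], [0, 0, 0], [0, 0, 0]], jaw=[0.03, 0.03, 0.03, 0.03, 0.01, 0.008, 0.008, 0.008])

```text
clock: 15.5
eef_pos: [0.5288, -0.0188, 0.0806]
eef_rot: [0.998, 0.07, 0.0, 0.0]
force: [0.6, -0.6, -2.5]
width: 0.0116
gripper_force: 20.0
```

Request:
apply_moves(rot=[[0, 0, 0.12], [0, 0, 0.12], [0, 0, 0.12], [0, 0, 0.12], [0, 0, 0.12], [0, 0, 0.12], [0, 0, 0.12], [0, 0, 0.12]], xyz=[[0.00027, -0.00457, 0.0003], [0.00027, -0.00457, 0.0003], [0.00027, -0.00457, 0.0003], [0.00027, -0.00457, 0.0003], [0.00027, -0.00457, 0.0003], [0.00027, -0.00457, 0.0003], [0.00027, -0.00457, 0.0003], [0.00027, -0.00457, 0.0003]], jaw=[0.008, 0.008, 0.008, 0.008, 0.008, 0.008, 0.008, 0.008])

```text
clock: 16.3
eef_pos: [0.5401, 0.0138, 0.0782]
eef_rot: [0.916, -0.401, 0.0, 0.001]
force: [-1.2, -2.5, -0.5]
width: 0.0117
gripper_force: 20.0
```

```bash
python3 o.py D
```

```text
clk 16.3 alpha -0.825 r 0.0378 th 2.351 turned 0.925 z 0.0782 push_tan 2.6 push_rad 0.97 fz -0.48 w 0.0117 gf 20.0 q6 2.26
to knob, tool xyz [ 0.0159  0.03   -0.0254]
```

Request:
apply_moves(rot=[[0, 0, 0], [0, 0, 0], [0, 0, 0], [0, 0, -0.149], [0, 0, -0.149], [0, 0, -0.149], [0, 0, -0.149], [0, 0, -0.149]], xyz=[[0, 0, 0], [0, 0, 0], [0, 0, -0.005], [0, 0, -0.008], [0, 0, -0.008], [0, 0, -0.008], [0, 0, -0.008], [0, 0, -0.008]], jaw=[0.03, 0.03, 0.03, 0.03, 0.03, 0.03, 0.03, 0.03])

```text
clock: 17.1
eef_pos: [0.5404, 0.0146, 0.1239]
eef_rot: [0.999, -0.034, 0.0, -0.0]
force: [-0.4, -0.4, -0.6]
width: 0.03
gripper_force: 0.0
```

Request:
apply_moves(rot=[[0, 0, 0], [0, 0, 0], [0, 0, 0], [0, 0, 0], [0, 0, 0], [0, 0, -0.149], [0, 0, -0.149], [0, 0, -0.149]], xyz=[[0.0314, 0.0017, 0], [0.0314, 0.0017, 0], [0.0314, 0.0017, 0], [0.0314, 0.0017, 0], [0.0314, 0.0017, 0], [0, 0, 0.003], [0, 0, 0.003], [0, 0, 0.003]], jaw=[0.03, 0.03, 0.03, 0.03, 0.03, 0.03, 0.03, 0.03])

```text
clock: 17.9
eef_pos: [0.6965, -0.0058, 0.114]
eef_rot: [0.982, 0.188, 0.0, -0.0]
force: [-0.7, -0.2, 0.3]
width: 0.0296
gripper_force: 0.0
```

```bash
cat >> o.py <<'E'
if len(sys.argv)>2:
    t2=th0-float(sys.argv[2]); P=X[n]+[.038*np.cos(t2),.038*np.sin(t2),0]; P[2]=.081-.0025*float(sys.argv[2]); print("to turned knob at grasp height, tool xyz",(R.T@(P-e)).round(4),"rotz to align",((a-t2+np.pi/2)%np.pi-np.pi/2).round(3))
E
python3 o.py A 0.966
```

```text
clk 17.9 alpha 0.379 r 0.0392 th 0.478 turned 0.938 z 0.114 push_tan 0.13 push_rad 0.77 fz 0.34 w 0.0296 gf 0.0 q6 1.06
to knob, tool xyz [-0.0196 -0.0288  0.0109]
to turned knob at grasp height, tool xyz [-0.0011  0.0012  0.0354] rotz to align -0.071
```

Request:
apply_moves(rot=[[0, 0, -0.07], [0, 0, 0], [0, 0, 0], [0, 0, 0], [0, 0, 0], [0, 0, 0], [0, 0, 0], [0, 0, 0]], xyz=[[-0.0011, 0.0012, 0.009], [0, 0, 0.009], [0, 0, 0.009], [0, 0, 0.008], [0, 0, 0], [0, 0, 0], [0, 0, 0], [0, 0, 0]], jaw=[0.03, 0.03, 0.03, 0.03, 0.01, 0.008, 0.008, 0.008])

```text
clock: 18.7
eef_pos: [0.6959, -0.0071, 0.0793]
eef_rot: [0.976, 0.219, 0.0, 0.0]
force: [0.3, 0.7, -1.1]
width: 0.0112
gripper_force: 20.0
```

Request:
apply_moves(rot=[[0, 0, 0.06], [0, 0, 0.06], [0, 0, 0.06], [0, 0, 0.06], [0, 0, 0.06], [0, 0, 0.06], [0, 0, 0], [0, 0, 0]], xyz=[[-7e-05, 0.00228, 0.00015], [-7e-05, 0.00228, 0.00015], [-7e-05, 0.00228, 0.00015], [-7e-05, 0.00228, 0.00015], [-7e-05, 0.00228, 0.00015], [-7e-05, 0.00228, 0.00015], [0, 0, 0], [0, 0, 0]], jaw=[0.008, 0.008, 0.008, 0.008, 0.008, 0.008, 0.008, 0.008])

```text
clock: 19.5
eef_pos: [0.6997, -0.0195, 0.0785]
eef_rot: [0.999, 0.042, 0.001, -0.001]
force: [1.6, 2.7, 0.3]
width: 0.0114
gripper_force: 20.0
```

```bash
python3 o.py A
```

```text
clk 19.5 alpha 0.083 r 0.0382 th 0.112 turned 1.303 z 0.0785 push_tan 2.49 push_rad -1.92 fz 0.33 w 0.0114 gf 20.0 q6 1.34
to knob, tool xyz [-0.0292 -0.0358 -0.0246]
```

Request:
apply_moves(rot=[[0, 0, 0.03], [0, 0, 0.03], [0, 0, 0.03], [0, 0, 0.03], [0, 0, 0.03], [0, 0, 0.03], [0, 0, 0.03], [0, 0, 0.03]], xyz=[[-2e-05, 0.00114, 7e-05], [-2e-05, 0.00114, 7e-05], [-2e-05, 0.00114, 7e-05], [-2e-05, 0.00114, 7e-05], [-2e-05, 0.00114, 7e-05], [-2e-05, 0.00114, 7e-05], [-2e-05, 0.00114, 7e-05], [-2e-05, 0.00114, 7e-05]], jaw=[0.008, 0.008, 0.008, 0.008, 0.008, 0.008, 0.008, 0.008])

```text
clock: 20.3
eef_pos: [0.6996, -0.0296, 0.078]
eef_rot: [0.997, -0.08, 0.001, -0.0]
force: [4.3, 2.8, -0.4]
width: 0.0115
gripper_force: 20.0
```

```bash
python3 o.py A
```

```text
clk 20.3 alpha -0.161 r 0.0383 th -0.152 turned 1.567 z 0.078 push_tan 3.41 push_rad -3.78 fz -0.44 w 0.0115 gf 20.0 q6 1.57
to knob, tool xyz [-0.0385 -0.0377 -0.0252]
```

Request:
apply_moves(rot=[[0, 0, 0], [0, 0, 0], [0, 0, 0], [0, 0, 0], [0, 0, -0.144], [0, 0, -0.144], [0, 0, -0.144], [0, 0, -0.144]], xyz=[[0, 0, 0], [0, 0, 0], [0, 0, -0.005], [0, 0, -0.008], [0, 0, -0.008], [0, 0, -0.008], [0, 0, -0.008], [0, 0, -0.008]], jaw=[0.03, 0.03, 0.03, 0.03, 0.03, 0.03, 0.03, 0.03])

```text
clock: 21.1
eef_pos: [0.6988, -0.0298, 0.1237]
eef_rot: [0.978, 0.21, 0.0, 0.0]
force: [0.0, 0.2, -0.1]
width: 0.0302
gripper_force: 0.0
```

Request:
apply_moves(rot=[[0, 0, 0], [0, 0, 0], [0, 0, 0], [0, 0, 0], [0, 0, 0], [0, 0, 0], [0, 0, 0], [0, 0, 0]], xyz=[[-0.0403, 0.0028, 0], [-0.0403, 0.0028, 0], [-0.0403, 0.0028, 0], [-0.0403, 0.0028, 0], [-0.0403, 0.0028, 0], [0, 0, 0.003], [0, 0, 0.003], [0, 0, 0.003]], jaw=[0.03, 0.03, 0.03, 0.03, 0.03, 0.03, 0.03, 0.03])

```text
clock: 21.9
eef_pos: [0.5217, -0.1241, 0.1141]
eef_rot: [0.978, 0.208, 0.001, 0.0]
force: [0.3, 0.3, -0.6]
width: 0.0298
gripper_force: 0.0
```

```bash
python3 o.py C 0.969
```

```text
clk 21.9 alpha 0.418 r 0.0374 th -2.712 turned 0.953 z 0.1141 push_tan -0.14 push_rad 0.43 fz -0.62 w 0.0298 gf 0.0 q6 0.76
to knob, tool xyz [0.0158 0.0307 0.0115]
to turned knob at grasp height, tool xyz [-0.0007 -0.0007  0.0356] rotz to align 0.004
```

Request:
apply_moves(rot=[[0, 0, 0], [0, 0, 0], [0, 0, 0], [0, 0, 0], [0, 0, 0], [0, 0, 0], [0, 0, 0], [0, 0, 0]], xyz=[[-0.0007, -0.0007, 0.009], [0, 0, 0.009], [0, 0, 0.009], [0, 0, 0.008], [0, 0, 0], [0, 0, 0], [0, 0, 0], [0, 0, 0]], jaw=[0.03, 0.03, 0.03, 0.03, 0.01, 0.008, 0.008, 0.008])

```text
clock: 22.7
eef_pos: [0.5198, -0.124, 0.0787]
eef_rot: [0.978, 0.207, 0.0, 0.0]
force: [0.9, -1.7, -2.3]
width: 0.0115
gripper_force: 20.0
```

Request:
apply_moves(rot=[[0, 0, 0.07], [0, 0, 0.07], [0, 0, 0.07], [0, 0, 0.07], [0, 0, 0.07], [0, 0, 0.07], [0, 0, 0.07], [0, 0, 0.07]], xyz=[[9e-05, -0.00266, 0.00018], [9e-05, -0.00266, 0.00018], [9e-05, -0.00266, 0.00018], [9e-05, -0.00266, 0.00018], [9e-05, -0.00266, 0.00018], [9e-05, -0.00266, 0.00018], [9e-05, -0.00266, 0.00018], [9e-05, -0.00266, 0.00018]], jaw=[0.008, 0.008, 0.008, 0.008, 0.008, 0.008, 0.008, 0.008])

```text
clock: 23.5
eef_pos: [0.517, -0.104, 0.0774]
eef_rot: [0.997, -0.073, 0.001, 0.001]
force: [0.7, -3.8, -3.7]
width: 0.0114
gripper_force: 20.0
```

```bash
python3 o.py C
```

```text
clk 23.5 alpha -0.145 r 0.0389 th 3.027 turned 1.497 z 0.0774 push_tan 3.69 push_rad 1.17 fz -3.68 w 0.0114 gf 20.0 q6 1.36
to knob, tool xyz [ 0.0373  0.0367 -0.0251]
```

Request:
apply_moves(rot=[[0, 0, 0.02], [0, 0, 0.02], [0, 0, 0.02], [0, 0, 0.02], [0, 0, 0.02], [0, 0, 0.02], [0, 0, 0.02], [0, 0, 0.02]], xyz=[[2e-05, -0.00077, 5e-05], [2e-05, -0.00077, 5e-05], [2e-05, -0.00077, 5e-05], [2e-05, -0.00077, 5e-05], [2e-05, -0.00077, 5e-05], [2e-05, -0.00077, 5e-05], [2e-05, -0.00077, 5e-05], [2e-05, -0.00077, 5e-05]], jaw=[0.008, 0.008, 0.008, 0.008, 0.008, 0.008, 0.008, 0.008])

```text
clock: 24.3
eef_pos: [0.5183, -0.0976, 0.077]
eef_rot: [0.989, -0.151, 0.001, 0.001]
force: [1.8, -5.0, -2.0]
width: 0.0113
gripper_force: 20.0
```

```bash
python3 o.py C
```

```text
clk 24.3 alpha -0.303 r 0.0389 th 2.857 turned 1.667 z 0.077 push_tan 4.3 push_rad 3.11 fz -1.98 w 0.0113 gf 20.0 q6 1.53
to knob, tool xyz [ 0.0433  0.0369 -0.0255]
```

Request:
apply_moves(rot=[[0, 0, 0.007], [0, 0, 0.007], [0, 0, 0.007], [0, 0, 0.007], [0, 0, 0.007], [0, 0, 0.007], [0, 0, 0.007], [0, 0, 0.007]], xyz=[[0.0001, -0.00027, 2e-05], [0.0001, -0.00027, 2e-05], [0.0001, -0.00027, 2e-05], [0.0001, -0.00027, 2e-05], [0.0001, -0.00027, 2e-05], [0.0001, -0.00027, 2e-05], [0.0001, -0.00027, 2e-05], [0.0001, -0.00027, 2e-05]], jaw=[0.008, 0.008, 0.008, 0.008, 0.008, 0.008, 0.008, 0.008])

```text
clock: 25.1
eef_pos: [0.5189, -0.0959, 0.0769]
eef_rot: [0.984, -0.178, -0.0, 0.001]
force: [-1.0, -5.3, -0.6]
width: 0.0113
gripper_force: 20.0
```

```bash
python3 o.py C
```

```text
clk 25.1 alpha -0.359 r 0.0388 th 2.813 turned 1.711 z 0.0769 push_tan 5.35 push_rad 0.8 fz -0.58 w 0.0113 gf 20.0 q6 1.58
to knob, tool xyz [ 0.0453  0.0363 -0.0257]
```

Request:
apply_moves(rot=[[0, 0, 0], [0, 0, 0], [0, 0, -0.1], [0, 0, -0.1], [0, 0, 0], [0, 0, 0], [0, 0, 0], [0, 0, 0]], xyz=[[0, 0, 0], [0, 0, 0], [0, 0, -0.02], [0, 0, -0.02], [0.0418, -0.0234, 0], [0.0418, -0.0234, 0], [0.0418, -0.0234, 0], [0.0418, -0.0234, 0]], jaw=[0.03, 0.03, 0.03, 0.03, 0.03, 0.03, 0.03, 0.03])

```text
clock: 25.9
eef_pos: [0.7001, -0.027, 0.1164]
eef_rot: [0.997, -0.079, -0.001, -0.001]
force: [-0.3, 0.4, 0.2]
width: 0.03
gripper_force: 0.0
```

```bash
python3 o.py A 1.575
```

```text
clk 25.9 alpha -0.158 r 0.0386 th -0.083 turned 1.499 z 0.1164 push_tan 0.33 push_rad 0.34 fz 0.21 w 0.03 gf 0.0 q6 1.57
to knob, tool xyz [-0.0386 -0.0351  0.0135]
to turned knob at grasp height, tool xyz [-0.0004  0.003   0.0394] rotz to align 0.001
```

Request:
apply_moves(rot=[[0, 0, 0], [0, 0, 0], [0, 0, 0], [0, 0, 0], [0, 0, 0], [0, 0, 0], [0, 0, 0], [0, 0, 0]], xyz=[[0, 0.001, 0.0095], [0, 0, 0.0095], [0, 0, 0.0095], [0, 0, 0.01], [0, 0, 0], [0, 0, 0], [0, 0, 0], [0, 0, 0]], jaw=[0.03, 0.03, 0.03, 0.03, 0.01, 0.008, 0.008, 0.008])

```text
clock: 26.7
eef_pos: [0.6991, -0.03, 0.0786]
eef_rot: [0.997, -0.079, 0.0, -0.0]
force: [-0.1, 0.7, -1.1]
width: 0.0117
gripper_force: 20.0
```

Request:
apply_moves(rot=[[0, 0, 0.01], [0, 0, 0.01], [0, 0, 0.01], [0, 0, 0.01], [0, 0, 0.01], [0, 0, 0.01], [0, 0, 0.01], [0, 0, 0.01]], xyz=[[0, 0.00038, 3e-05], [0, 0.00038, 3e-05], [0, 0.00038, 3e-05], [0, 0.00038, 3e-05], [0, 0.00038, 3e-05], [0, 0.00038, 3e-05], [0, 0.00038, 3e-05], [0, 0.00038, 3e-05]], jaw=[0.008, 0.008, 0.008, 0.008, 0.008, 0.008, 0.008, 0.008])

```text
clock: 27.5
eef_pos: [0.6987, -0.0327, 0.0782]
eef_rot: [0.993, -0.119, 0.0, -0.0]
force: [-0.7, 3.5, 3.9]
width: 0.0116
gripper_force: 20.0
```

```bash
python3 o.py A
```

```text
clk 27.5 alpha -0.239 r 0.0381 th -0.236 turned 1.651 z 0.0782 push_tan 3.23 push_rad 1.48 fz 3.92 w 0.0116 gf 20.0 q6 1.64
to knob, tool xyz [-0.0413 -0.0378 -0.0249]
```

Request:
apply_moves(rot=[[0, 0, 0.013], [0, 0, 0.013], [0, 0, 0.013], [0, 0, 0.013], [0, 0, 0.013], [0, 0, 0.013], [0, 0, 0.013], [0, 0, 0.013]], xyz=[[0, 0.0005, 3e-05], [0, 0.0005, 3e-05], [0, 0.0005, 3e-05], [0, 0.0005, 3e-05], [0, 0.0005, 3e-05], [0, 0.0005, 3e-05], [0, 0.0005, 3e-05], [0, 0.0005, 3e-05]], jaw=[0.008, 0.008, 0.008, 0.008, 0.008, 0.008, 0.008, 0.008])

```text
clock: 28.3
eef_pos: [0.6978, -0.0363, 0.078]
eef_rot: [0.985, -0.171, 0.0, -0.001]
force: [-0.2, 4.3, 5.4]
width: 0.0115
gripper_force: 20.0
```

```bash
python3 o.py A
```

```text
clk 28.3 alpha -0.343 r 0.0382 th -0.331 turned 1.747 z 0.078 push_tan 4.04 push_rad 1.56 fz 5.39 w 0.0115 gf 20.0 q6 1.74
to knob, tool xyz [-0.0453 -0.0369 -0.025 ]
```

Request:
apply_moves(rot=[[0, 0, 0.007], [0, 0, 0.007], [0, 0, 0.007], [0, 0, 0.007], [0, 0, 0.007], [0, 0, 0.007], [0, 0, 0.007], [0, 0, 0.007]], xyz=[[0, 0.00027, 0], [0, 0.00027, 0], [0, 0.00027, 0], [0, 0.00027, 0], [0, 0.00027, 0], [0, 0.00027, 0], [0, 0.00027, 0], [0, 0.00027, 0]], jaw=[0.008, 0.008, 0.008, 0.008, 0.008, 0.008, 0.008, 0.008])

```text
clock: 29.1
eef_pos: [0.6972, -0.0378, 0.078]
eef_rot: [0.98, -0.198, 0.001, -0.001]
force: [1.1, 6.6, 4.0]
width: 0.0114
gripper_force: 20.0
```

```bash
python3 o.py A
```

```text
clk 29.1 alpha -0.399 r 0.0382 th -0.376 turned 1.791 z 0.078 push_tan 6.58 push_rad 1.43 fz 4.04 w 0.0114 gf 20.0 q6 1.79
to knob, tool xyz [-0.0473 -0.0361 -0.025 ]
```

Request:
apply_moves(rot=[[0, 0, 0], [0, 0, 0], [0, 0, -0.03], [0, 0, -0.03], [0, 0, 0], [0, 0, 0], [0, 0, 0], [0, 0, 0]], xyz=[[0, 0, 0], [0, 0, 0], [0, 0, -0.02], [0, 0, -0.02], [-0.0371, 0.0285, 0], [-0.0371, 0.0285, 0], [-0.0371, 0.0285, 0], [-0.0371, 0.0285, 0]], jaw=[0.03, 0.03, 0.03, 0.03, 0.03, 0.03, 0.03, 0.03])

```text
clock: 29.9
eef_pos: [0.5162, -0.0986, 0.1166]
eef_rot: [0.986, -0.168, -0.001, 0.001]
force: [-0.0, -0.6, -0.4]
width: 0.03
gripper_force: 0.0
```

```bash
python3 o.py C 1.715
```

```text
clk 29.9 alpha -0.338 r 0.0407 th 2.897 turned 1.628 z 0.1166 push_tan 0.59 push_rad 0.11 fz -0.42 w 0.03 gf 0.0 q6 1.56
to knob, tool xyz [0.0462 0.0337 0.0139]
to turned knob at grasp height, tool xyz [ 0.0025 -0.0036  0.0398] rotz to align -0.006
```

Request:
apply_moves(rot=[[0, 0, 0], [0, 0, 0], [0, 0, 0], [0, 0, 0], [0, 0, 0], [0, 0, 0], [0, 0, 0], [0, 0, 0]], xyz=[[0.0025, -0.003, 0.0095], [0, 0, 0.0095], [0, 0, 0.0095], [0, 0, 0.01], [0, 0, 0], [0, 0, 0], [0, 0, 0], [0, 0, 0]], jaw=[0.03, 0.03, 0.03, 0.03, 0.01, 0.008, 0.008, 0.008])

```text
clock: 30.7
eef_pos: [0.5221, -0.0961, 0.0787]
eef_rot: [0.986, -0.168, 0.0, 0.001]
force: [-1.1, -4.5, -5.9]
width: 0.0112
gripper_force: 20.0
```

Request:
apply_moves(rot=[[0, 0, 0.004], [0, 0, 0.004], [0, 0, 0.004], [0, 0, 0.004], [0, 0, 0.004], [0, 0, 0.004], [0, 0, 0.004], [0, 0, 0.004]], xyz=[[0, -0.00015, 0], [0, -0.00015, 0], [0, -0.00015, 0], [0, -0.00015, 0], [0, -0.00015, 0], [0, -0.00015, 0], [0, -0.00015, 0], [0, -0.00015, 0]], jaw=[0.008, 0.008, 0.008, 0.008, 0.008, 0.008, 0.008, 0.008])

```text
clock: 31.5
eef_pos: [0.5224, -0.0954, 0.0787]
eef_rot: [0.983, -0.184, 0.0, 0.001]
force: [-0.9, -6.5, -5.3]
width: 0.0114
gripper_force: 20.0
```

```bash
python3 o.py C
```

```text
clk 31.5 alpha -0.37 r 0.0357 th 2.768 turned 1.756 z 0.0787 push_tan 6.37 push_rad 1.49 fz -5.32 w 0.0114 gf 20.0 q6 1.6
to knob, tool xyz [ 0.0426  0.0375 -0.0238]
```

Request:
apply_moves(rot=[[0, 0, 0], [0, 0, 0], [0, 0, 0], [0, 0, 0], [0, 0, 0], [0, 0, 0], [0, 0, 0], [0, 0, 0]], xyz=[[0, 0, 0], [0, 0, 0], [0, 0, -0.02], [0, 0, -0.02], [0.0355, -0.0291, 0], [0.0355, -0.0291, 0], [0.0355, -0.0291, 0], [0.0355, -0.0291, 0]], jaw=[0.03, 0.03, 0.03, 0.03, 0.03, 0.03, 0.03, 0.03])

```text
clock: 32.3
eef_pos: [0.6991, -0.0352, 0.1201]
eef_rot: [0.983, -0.184, 0.001, -0.001]
force: [0.0, -1.1, 0.5]
width: 0.03
gripper_force: 0.0
```

Request:
apply_moves(rot=[[0, 0, 0], [0, 0, 0], [0, 0, 0], [0, 0, 0], [0, 0, 0], [0, 0, 0], [0, 0, 0], [0, 0, 0]], xyz=[[0, 0, 0.01], [0, 0, 0.01], [0, 0, 0.01], [0, 0, 0.0085], [0, 0, 0], [0, 0, 0], [0, 0, 0], [0, 0, 0]], jaw=[0.03, 0.03, 0.03, 0.03, 0.01, 0.008, 0.008, 0.008])

```text
clock: 33.1
eef_pos: [0.6971, -0.0372, 0.0813]
eef_rot: [0.983, -0.184, 0.0, 0.0]
force: [0.1, -0.8, 0.0]
width: 0.0113
gripper_force: 20.0
```

```bash
python3 o.py A
```

```text
clk 33.1 alpha -0.37 r 0.0378 th -0.362 turned 1.778 z 0.0813 push_tan -0.72 push_rad -0.37 fz 0.04 w 0.0113 gf 20.0 q6 1.76
to knob, tool xyz [-0.0459 -0.0368 -0.0218]
```

Request:
apply_moves(rot=[[0, 0, 0.005], [0, 0, 0.005], [0, 0, 0.005], [0, 0, 0.005], [0, 0, 0.005], [0, 0, 0.005], [0, 0, 0.005], [0, 0, 0.005]], xyz=[[0, 0.00019, 0], [0, 0.00019, 0], [0, 0.00019, 0], [0, 0.00019, 0], [0, 0.00019, 0], [0, 0.00019, 0], [0, 0.00019, 0], [0, 0.00019, 0]], jaw=[0.008, 0.008, 0.008, 0.008, 0.008, 0.008, 0.008, 0.008])

```text
clock: 33.9
eef_pos: [0.6971, -0.0375, 0.0811]
eef_rot: [0.979, -0.204, 0.001, -0.001]
force: [0.3, 3.4, 4.7]
width: 0.0112
gripper_force: 20.0
```

```bash
python3 o.py A
```

```text
clk 33.9 alpha -0.41 r 0.0379 th -0.369 turned 1.784 z 0.0811 push_tan 3.3 push_rad 0.99 fz 4.67 w 0.0112 gf 20.0 q6 1.8
to knob, tool xyz [-0.0475 -0.0352 -0.022 ]
```

Request:
apply_moves(rot=[[0, 0, 0.004], [0, 0, 0.004], [0, 0, 0.004], [0, 0, 0.004], [0, 0, 0.004], [0, 0, 0.004], [0, 0, 0.004], [0, 0, 0.004]], xyz=[[0, 0.00016, 0], [0, 0.00016, 0], [0, 0.00016, 0], [0, 0.00016, 0], [0, 0.00016, 0], [0, 0.00016, 0], [0, 0.00016, 0], [0, 0.00016, 0]], jaw=[0.008, 0.008, 0.008, 0.008, 0.008, 0.008, 0.008, 0.008])

```text
clock: 34.7
eef_pos: [0.6969, -0.0381, 0.0811]
eef_rot: [0.976, -0.219, 0.001, -0.001]
force: [1.9, 7.1, 3.4]
width: 0.0116
gripper_force: 20.0
```

```bash
python3 o.py A
```

```text
clk 34.7 alpha -0.442 r 0.038 th -0.385 turned 1.801 z 0.0811 push_tan 7.3 push_rad 0.88 fz 3.41 w 0.0116 gf 20.0 q6 1.83
to knob, tool xyz [-0.0486 -0.0344 -0.022 ]
```

Request:
apply_moves(rot=[[0, 0, 0], [0, 0, 0], [0, 0, 0], [0, 0, 0], [0, 0, 0], [0, 0, 0], [0, 0, 0], [0, 0, 0]], xyz=[[0, 0, 0], [0, 0, 0], [0, 0, -0.02], [0, 0, -0.02], [0.0089, 0.0368, 0], [0.0089, 0.0368, 0], [0.0089, 0.0368, 0], [0, 0, 0]], jaw=[0.03, 0.03, 0.03, 0.03, 0.03, 0.03, 0.03, 0.03])

```text
clock: 35.5
eef_pos: [0.6705, -0.1568, 0.1192]
eef_rot: [0.975, -0.222, -0.001, 0.002]
force: [-0.2, 0.8, -0.8]
width: 0.0301
gripper_force: 0.0
```

```bash
python3 o.py B 0.949
```

```text
clk 35.5 alpha -0.448 r 0.0424 th -1.091 turned 1.119 z 0.1192 push_tan 0.18 push_rad 0.77 fz -0.84 w 0.0301 gf 0.0 q6 1.67
to knob, tool xyz [ 0.     -0.043   0.0161]
to turned knob at grasp height, tool xyz [-0.     -0.0083  0.0405] rotz to align 0.472
```

Request:
apply_moves(rot=[[0, 0, 0], [0, 0, 0], [0, 0, 0], [0, 0, 0], [0, 0, 0], [0, 0, 0], [0, 0, 0], [0, 0, 0]], xyz=[[0, -0.004, 0], [0, 0, 0.004], [0, 0, 0.008], [0, 0, 0.008], [0, 0, 0.008], [0, 0, 0.008], [0, 0, 0.005], [0, 0, 0]], jaw=[0.03, 0.03, 0.03, 0.03, 0.03, 0.03, 0.03, 0.03])

```text
clock: 36.3
eef_pos: [0.6736, -0.1466, 0.078]
eef_rot: [0.976, -0.219, -0.001, -0.0]
force: [0.5, -0.2, -0.0]
width: 0.0303
gripper_force: 0.0
```

```bash
python3 o.py B 0.949
```

```text
clk 36.3 alpha -0.442 r 0.0356 th -0.881 turned 0.909 z 0.078 push_tan 0.29 push_rad -0.47 fz -0.0 w 0.0303 gf 0.0 q6 1.67
to knob, tool xyz [ 0.0017 -0.0324 -0.0249]
to turned knob at grasp height, tool xyz [ 0.0015  0.0024 -0.0006] rotz to align 0.479
```

Request:
apply_moves(rot=[[0, 0, 0], [0, 0, 0], [0, 0, 0], [0, 0, 0.07], [0, 0, 0.07], [0, 0, 0.07], [0, 0, 0.07], [0, 0, 0.07]], xyz=[[0.0015, 0.0024, 0], [0, 0, 0], [0, 0, 0], [-0.0013, 0.0023, 0.00017], [-0.0013, 0.0023, 0.00017], [-0.0013, 0.0023, 0.00017], [-0.0013, 0.0023, 0.00017], [-0.0013, 0.0023, 0.00017]], jaw=[0.02, 0.008, 0.008, 0.008, 0.008, 0.008, 0.008, 0.008])

```text
clock: 37.1
eef_pos: [0.6647, -0.1562, 0.0796]
eef_rot: [0.922, -0.387, 0.002, -0.0]
force: [1.8, -0.5, -1.2]
width: 0.0115
gripper_force: 20.0
```

```bash
python3 o.py B 0.949
```

```text
clk 37.1 alpha -0.795 r 0.0396 th -1.215 turned 1.244 z 0.0796 push_tan 1.52 push_rad -1.05 fz -1.18 w 0.0115 gf 20.0 q6 2.01
to knob, tool xyz [-0.0101 -0.0442 -0.0232]
to turned knob at grasp height, tool xyz [ 0.0016 -0.0114  0.001 ] rotz to align 0.126
```

Request:
apply_moves(rot=[[0, 0, 0.025], [0, 0, 0.025], [0, 0, 0.025], [0, 0, 0.025], [0, 0, 0.025], [0, 0, 0.025], [0, 0, 0.025], [0, 0, 0.025]], xyz=[[-0.00044, 0.00087, 6e-05], [-0.00044, 0.00087, 6e-05], [-0.00044, 0.00087, 6e-05], [-0.00044, 0.00087, 6e-05], [-0.00044, 0.00087, 6e-05], [-0.00044, 0.00087, 6e-05], [-0.00044, 0.00087, 6e-05], [-0.00044, 0.00087, 6e-05]], jaw=[0.008, 0.008, 0.008, 0.008, 0.008, 0.008, 0.008, 0.008])

```text
clock: 37.9
eef_pos: [0.6559, -0.1583, 0.0788]
eef_rot: [0.879, -0.477, 0.001, 0.0]
force: [2.0, -3.5, 3.1]
width: 0.0112
gripper_force: 20.0
```

```bash
python3 o.py B
```

```text
clk 37.9 alpha -0.994 r 0.0394 th -1.445 turned 1.473 z 0.0788 push_tan 1.58 push_rad -3.7 fz 3.12 w 0.0112 gf 20.0 q6 2.2
to knob, tool xyz [-0.0156 -0.0498 -0.0241]
```

Request:
apply_moves(rot=[[0, 0, 0.015], [0, 0, 0.015], [0, 0, 0.015], [0, 0, 0.015], [0, 0, 0.015], [0, 0, 0.015], [0, 0, 0.015], [0, 0, 0.015]], xyz=[[-0.00017, 0.00057, 2e-05], [-0.00017, 0.00057, 2e-05], [-0.00017, 0.00057, 2e-05], [-0.00017, 0.00057, 2e-05], [-0.00017, 0.00057, 2e-05], [-0.00017, 0.00057, 2e-05], [-0.00017, 0.00057, 2e-05], [-0.00017, 0.00057, 2e-05]], jaw=[0.008, 0.008, 0.008, 0.008, 0.008, 0.008, 0.008, 0.008])

```text
clock: 38.7
eef_pos: [0.651, -0.1587, 0.0783]
eef_rot: [0.849, -0.528, 0.0, -0.0]
force: [1.8, -4.1, 5.0]
width: 0.0111
gripper_force: 20.0
```

```bash
python3 o.py B
```

```text
clk 38.7 alpha -1.113 r 0.0395 th -1.57 turned 1.599 z 0.0783 push_tan 1.85 push_rad -4.08 fz 4.99 w 0.0111 gf 20.0 q6 2.32
to knob, tool xyz [-0.0196 -0.0521 -0.0246]
```

Request:
apply_moves(rot=[[0, 0, 0.012], [0, 0, 0.012], [0, 0, 0.012], [0, 0, 0.012], [0, 0, 0.012], [0, 0, 0.012], [0, 0, 0.012], [0, 0, 0.012]], xyz=[[-0.0001, 0.00048, 2e-05], [-0.0001, 0.00048, 2e-05], [-0.0001, 0.00048, 2e-05], [-0.0001, 0.00048, 2e-05], [-0.0001, 0.00048, 2e-05], [-0.0001, 0.00048, 2e-05], [-0.0001, 0.00048, 2e-05], [-0.0001, 0.00048, 2e-05]], jaw=[0.008, 0.008, 0.008, 0.008, 0.008, 0.008, 0.008, 0.008])

```text
clock: 39.5
eef_pos: [0.6471, -0.1585, 0.078]
eef_rot: [0.823, -0.568, -0.0, -0.001]
force: [1.8, -2.4, 5.8]
width: 0.0113
gripper_force: 20.0
```

```bash
python3 o.py B
```

```text
clk 39.5 alpha -1.209 r 0.0396 th -1.669 turned 1.698 z 0.078 push_tan 2.06 push_rad -2.19 fz 5.79 w 0.0113 gf 20.0 q6 2.41
to knob, tool xyz [-0.023  -0.0536 -0.0249]
```

Request:
apply_moves(rot=[[0, 0, 0.01], [0, 0, 0.01], [0, 0, 0.01], [0, 0, 0.01], [0, 0, 0.01], [0, 0, 0.01], [0, 0, 0.01], [0, 0, 0.01]], xyz=[[-0.0001, 0.0004, 0], [-0.0001, 0.0004, 0], [-0.0001, 0.0004, 0], [-0.0001, 0.0004, 0], [-0.0001, 0.0004, 0], [-0.0001, 0.0004, 0], [-0.0001, 0.0004, 0], [-0.0001, 0.0004, 0]], jaw=[0.008, 0.008, 0.008, 0.008, 0.008, 0.008, 0.008, 0.008])

```text
clock: 40.3
eef_pos: [0.6441, -0.1583, 0.0779]
eef_rot: [0.799, -0.601, -0.0, -0.001]
force: [3.8, 1.8, 4.7]
width: 0.0112
gripper_force: 20.0
```

```bash
python3 o.py B
```

```text
clk 40.3 alpha -1.289 r 0.0397 th -1.745 turned 1.773 z 0.0779 push_tan 3.41 push_rad 2.44 fz 4.68 w 0.0112 gf 20.0 q6 2.49
to knob, tool xyz [-0.0261 -0.0545 -0.0249]
```

Request:
apply_moves(rot=[[0, 0, 0.006], [0, 0, 0.006], [0, 0, 0.006], [0, 0, 0.006], [0, 0, 0.006], [0, 0, 0.006], [0, 0, 0.006], [0, 0, 0.006]], xyz=[[-0.00014, 0.0002, 0], [-0.00014, 0.0002, 0], [-0.00014, 0.0002, 0], [-0.00014, 0.0002, 0], [-0.00014, 0.0002, 0], [-0.00014, 0.0002, 0], [-0.00014, 0.0002, 0], [-0.00014, 0.0002, 0]], jaw=[0.008, 0.008, 0.008, 0.008, 0.008, 0.008, 0.008, 0.008])

```text
clock: 41.1
eef_pos: [0.6424, -0.158, 0.0778]
eef_rot: [0.785, -0.62, -0.0, -0.001]
force: [4.1, 3.5, 4.7]
width: 0.0117
gripper_force: 20.0
```

```bash
python3 o.py B
```

```text
clk 41.1 alpha -1.337 r 0.0398 th -1.787 turned 1.815 z 0.0778 push_tan 3.23 push_rad 4.29 fz 4.67 w 0.0117 gf 20.0 q6 2.53
to knob, tool xyz [-0.028  -0.0547 -0.025 ]
```

Request:
apply_moves(rot=[[0, 0, 0.008], [0, 0, 0.008], [0, 0, 0.008], [0, 0, 0.008], [0, 0, 0.008], [0, 0, 0.008], [0, 0, 0.008], [0, 0, 0.008]], xyz=[[-0.00023, 0.00023, 0], [-0.00023, 0.00023, 0], [-0.00023, 0.00023, 0], [-0.00023, 0.00023, 0], [-0.00023, 0.00023, 0], [-0.00023, 0.00023, 0], [-0.00023, 0.00023, 0], [-0.00023, 0.00023, 0]], jaw=[0.008, 0.008, 0.008, 0.008, 0.008, 0.008, 0.008, 0.008])

```text
clock: 41.9
eef_pos: [0.6405, -0.1574, 0.0778]
eef_rot: [0.765, -0.645, 0.001, -0.001]
force: [5.6, 1.7, 3.9]
width: 0.0114
gripper_force: 20.0
```

```bash
python3 o.py B
```

```text
clk 41.9 alpha -1.401 r 0.0397 th -1.837 turned 1.866 z 0.0778 push_tan 4.97 push_rad 3.14 fz 3.93 w 0.0114 gf 20.0 q6 2.6
to knob, tool xyz [-0.0306 -0.0546 -0.025 ]
```

Request:
apply_moves(rot=[[0, 0, 0.003], [0, 0, 0.003], [0, 0, 0.003], [0, 0, 0.003], [0, 0, 0.003], [0, 0, 0.003], [0, 0, 0.003], [0, 0, 0.003]], xyz=[[-9e-05, 0.0001, 0], [-9e-05, 0.0001, 0], [-9e-05, 0.0001, 0], [-9e-05, 0.0001, 0], [-9e-05, 0.0001, 0], [-9e-05, 0.0001, 0], [-9e-05, 0.0001, 0], [-9e-05, 0.0001, 0]], jaw=[0.008, 0.008, 0.008, 0.008, 0.008, 0.008, 0.008, 0.008])

```text
clock: 42.7
eef_pos: [0.6397, -0.1571, 0.0778]
eef_rot: [0.757, -0.654, 0.001, -0.0]
force: [5.6, 0.8, 3.4]
width: 0.0109
gripper_force: 20.0
```

```bash
python3 o.py B
```

```text
clk 42.7 alpha -1.425 r 0.0396 th -1.86 turned 1.888 z 0.0778 push_tan 5.15 push_rad 2.35 fz 3.44 w 0.0109 gf 20.0 q6 2.62
to knob, tool xyz [-0.0314 -0.0547 -0.025 ]
```

Request:
apply_moves(rot=[[0, 0, 0], [0, 0, 0], [0, 0, -0.147], [0, 0, -0.147], [0, 0, -0.147], [0, 0, -0.147], [0, 0, -0.147], [0, 0, -0.147]], xyz=[[0, 0, 0], [0, 0, 0], [0, 0, -0.02], [0, 0, -0.02], [0, 0, 0], [0, 0, 0], [0, 0, 0], [0, 0, 0]], jaw=[0.03, 0.03, 0.03, 0.03, 0.03, 0.03, 0.03, 0.03])

```text
clock: 43.5
eef_pos: [0.6362, -0.1568, 0.1156]
eef_rot: [0.964, -0.265, -0.003, 0.0]
force: [-0.2, 0.2, 0.4]
width: 0.0298
gripper_force: 0.0
```

Request:
apply_moves(rot=[[0, 0, 0], [0, 0, 0], [0, 0, 0], [0, 0, 0], [0, 0, 0], [0, 0, -0.147], [0, 0, -0.147], [0, 0, 0]], xyz=[[-0.0344, -0.0193, 0], [-0.0344, -0.0193, 0], [-0.0344, -0.0193, 0], [-0.0344, -0.0193, 0], [-0.0344, -0.0193, 0], [0, 0, 0.005], [0, 0, 0.005], [0, 0, 0]], jaw=[0.03, 0.03, 0.03, 0.03, 0.03, 0.03, 0.03, 0.03])

```text
clock: 44.3
eef_pos: [0.5381, 0.0147, 0.1055]
eef_rot: [0.992, -0.124, -0.003, 0.0]
force: [-0.7, 0.2, -0.2]
width: 0.0301
gripper_force: 0.0
```

```bash
python3 o.py D 0.943
```

```text
clk 44.3 alpha -0.248 r 0.0399 th 2.372 turned 0.903 z 0.1055 push_tan 0.32 push_rad -0.63 fz -0.19 w 0.0301 gf 0.0 q6 1.69
to knob, tool xyz [-0.0009  0.0341  0.0019]
to turned knob at grasp height, tool xyz [ 0.0026 -0.0004  0.0268] rotz to align 0.561
```

Request:
apply_moves(rot=[[0, 0, 0], [0, 0, 0], [0, 0, 0], [0, 0, 0], [0, 0, 0], [0, 0, 0.07], [0, 0, 0.07], [0, 0, 0.07]], xyz=[[0.0024, -0.0004, 0.009], [0, 0, 0.009], [0, 0, 0.0088], [0, 0, 0], [0, 0, 0], [0.0015, -0.0022, 0.0002], [0.0015, -0.0022, 0.0002], [0.0015, -0.0022, 0.0002]], jaw=[0.03, 0.03, 0.015, 0.008, 0.008, 0.008, 0.008, 0.008])

```text
clock: 45.1
eef_pos: [0.5489, 0.018, 0.0796]
eef_rot: [0.974, -0.229, -0.001, 0.001]
force: [-0.2, -2.9, -3.4]
width: 0.0113
gripper_force: 20.0
```

Request:
apply_moves(rot=[[0, 0, 0.04], [0, 0, 0.04], [0, 0, 0.04], [0, 0, 0.04], [0, 0, 0.04], [0, 0, 0.04], [0, 0, 0.04], [0, 0, 0.04]], xyz=[[0.00084, -0.00127, 0.0001], [0.00084, -0.00127, 0.0001], [0.00084, -0.00127, 0.0001], [0.00084, -0.00127, 0.0001], [0.00084, -0.00127, 0.0001], [0.00084, -0.00127, 0.0001], [0.00084, -0.00127, 0.0001], [0.00084, -0.00127, 0.0001]], jaw=[0.008, 0.008, 0.008, 0.008, 0.008, 0.008, 0.008, 0.008])

```text
clock: 45.9
eef_pos: [0.5599, 0.0221, 0.0787]
eef_rot: [0.925, -0.38, -0.001, 0.002]
force: [-2.0, -4.4, -3.2]
width: 0.0115
gripper_force: 20.0
```

```bash
python3 o.py D
```

```text
clk 45.9 alpha -0.78 r 0.0358 th 1.764 turned 1.511 z 0.0787 push_tan 2.82 push_rad 3.97 fz -3.25 w 0.0115 gf 20.0 q6 2.24
to knob, tool xyz [ 0.0062  0.0505 -0.0247]
```

Request:
apply_moves(rot=[[0, 0, 0.018], [0, 0, 0.018], [0, 0, 0.018], [0, 0, 0.018], [0, 0, 0.018], [0, 0, 0.018], [0, 0, 0.018], [0, 0, 0.018]], xyz=[[0.00047, -0.00052, 5e-05], [0.00047, -0.00052, 5e-05], [0.00047, -0.00052, 5e-05], [0.00047, -0.00052, 5e-05], [0.00047, -0.00052, 5e-05], [0.00047, -0.00052, 5e-05], [0.00047, -0.00052, 5e-05], [0.00047, -0.00052, 5e-05]], jaw=[0.008, 0.008, 0.008, 0.008, 0.008, 0.008, 0.008, 0.008])

```text
clock: 46.7
eef_pos: [0.5656, 0.0227, 0.0784]
eef_rot: [0.895, -0.445, -0.001, 0.001]
force: [-2.6, -3.9, -4.2]
width: 0.0113
gripper_force: 20.0
```

```bash
python3 o.py D
```

```text
clk 46.7 alpha -0.923 r 0.0358 th 1.603 turned 1.673 z 0.0784 push_tan 2.72 push_rad 3.84 fz -4.18 w 0.0113 gf 20.0 q6 2.38
to knob, tool xyz [ 0.0104  0.0541 -0.0251]
```

Still free running at 1.67 rad; smaller steps.

Request:
apply_moves(rot=[[0, 0, 0.01], [0, 0, 0.01], [0, 0, 0.01], [0, 0, 0.01], [0, 0, 0.01], [0, 0, 0.01], [0, 0, 0.01], [0, 0, 0.01]], xyz=[[0.00028, -0.00028, 3e-05], [0.00028, -0.00028, 3e-05], [0.00028, -0.00028, 3e-05], [0.00028, -0.00028, 3e-05], [0.00028, -0.00028, 3e-05], [0.00028, -0.00028, 3e-05], [0.00028, -0.00028, 3e-05], [0.00028, -0.00028, 3e-05]], jaw=[0.008, 0.008, 0.008, 0.008, 0.008, 0.008, 0.008, 0.008])

```text
clock: 47.5
eef_pos: [0.5689, 0.0227, 0.0782]
eef_rot: [0.877, -0.481, -0.001, 0.001]
force: [-2.5, -4.0, -5.4]
width: 0.0118
gripper_force: 20.0
```

```bash
python3 o.py D
```

```text
clk 47.5 alpha -1.003 r 0.0358 th 1.511 turned 1.764 z 0.0782 push_tan 2.22 push_rad 4.11 fz -5.39 w 0.0118 gf 20.0 q6 2.46
to knob, tool xyz [ 0.0128  0.0558 -0.0253]
```

Request:
apply_moves(rot=[[0, 0, 0.01], [0, 0, 0.01], [0, 0, 0.01], [0, 0, 0.01], [0, 0, 0.01], [0, 0, 0.01], [0, 0, 0.01], [0, 0, 0.01]], xyz=[[0.0003, -0.00027, 3e-05], [0.0003, -0.00027, 3e-05], [0.0003, -0.00027, 3e-05], [0.0003, -0.00027, 3e-05], [0.0003, -0.00027, 3e-05], [0.0003, -0.00027, 3e-05], [0.0003, -0.00027, 3e-05], [0.0003, -0.00027, 3e-05]], jaw=[0.008, 0.008, 0.008, 0.008, 0.008, 0.008, 0.008, 0.008])

```text
clock: 48.3
eef_pos: [0.5725, 0.0222, 0.0782]
eef_rot: [0.857, -0.515, -0.001, 0.0]
force: [-3.0, -3.9, -8.1]
width: 0.0115
gripper_force: 20.0
```

```bash
python3 o.py D
```

```text
clk 48.3 alpha -1.083 r 0.0357 th 1.41 turned 1.866 z 0.0782 push_tan 2.35 push_rad 4.31 fz -8.09 w 0.0115 gf 20.0 q6 2.54
to knob, tool xyz [ 0.0152  0.0575 -0.0254]
```

Request:
apply_moves(rot=[[0, 0, 0.008], [0, 0, 0.008], [0, 0, 0.008], [0, 0, 0.008], [0, 0, 0.008], [0, 0, 0.008], [0, 0, 0.008], [0, 0, 0.008]], xyz=[[0.00028, -0.00023, 0.00015], [0.00028, -0.00023, 0.00015], [0.00028, -0.00023, 0.00015], [0.00028, -0.00023, 0.00015], [0.00028, -0.00023, 0.00015], [0.00028, -0.00023, 0.00015], [0.00028, -0.00023, 0.00015], [0.00028, -0.00023, 0.00015]], jaw=[0.008, 0.008, 0.008, 0.008, 0.008, 0.008, 0.008, 0.008])

```text
clock: 49.1
eef_pos: [0.576, 0.0214, 0.0779]
eef_rot: [0.84, -0.543, -0.0, -0.0]
force: [-4.1, 0.8, -5.5]
width: 0.0111
gripper_force: 20.0
```

```bash
python3 o.py D
```

```text
clk 49.1 alpha -1.147 r 0.0357 th 1.308 turned 1.967 z 0.0779 push_tan 4.17 push_rad 0.25 fz -5.5 w 0.0111 gf 20.0 q6 2.6
to knob, tool xyz [ 0.0166  0.0592 -0.0258]
```

Request:
apply_moves(rot=[[0, 0, 0.004], [0, 0, 0.004], [0, 0, 0.004], [0, 0, 0.004], [0, 0, 0.004], [0, 0, 0.004], [0, 0, 0.004], [0, 0, 0.004]], xyz=[[0.00013, -0.00013, 5e-05], [0.00013, -0.00013, 5e-05], [0.00013, -0.00013, 5e-05], [0.00013, -0.00013, 5e-05], [0.00013, -0.00013, 5e-05], [0.00013, -0.00013, 5e-05], [0.00013, -0.00013, 5e-05], [0.00013, -0.00013, 5e-05]], jaw=[0.008, 0.008, 0.008, 0.008, 0.008, 0.008, 0.008, 0.008])

```text
clock: 49.9
eef_pos: [0.5776, 0.0209, 0.0777]
eef_rot: [0.831, -0.556, 0.0, -0.001]
force: [-4.1, 4.2, -1.6]
width: 0.0117
gripper_force: 20.0
```

```bash
python3 o.py D
```

```text
clk 49.9 alpha -1.179 r 0.0356 th 1.261 turned 2.015 z 0.0777 push_tan 5.19 push_rad -2.72 fz -1.56 w 0.0117 gf 20.0 q6 2.63
to knob, tool xyz [ 0.0174  0.0599 -0.026 ]
```

Request:
apply_moves(rot=[[0, 0, 0.003], [0, 0, 0.003], [0, 0, 0.003], [0, 0, 0.003], [0, 0, 0.003], [0, 0, 0.003], [0, 0, 0.003], [0, 0, 0.003]], xyz=[[6e-05, -0.00012, 2e-05], [6e-05, -0.00012, 2e-05], [6e-05, -0.00012, 2e-05], [6e-05, -0.00012, 2e-05], [6e-05, -0.00012, 2e-05], [6e-05, -0.00012, 2e-05], [6e-05, -0.00012, 2e-05], [6e-05, -0.00012, 2e-05]], jaw=[0.008, 0.008, 0.008, 0.008, 0.008, 0.008, 0.008, 0.008])

```text
clock: 50.7
eef_pos: [0.5786, 0.0206, 0.0776]
eef_rot: [0.825, -0.566, 0.0, -0.0]
force: [-3.7, 4.0, -0.5]
width: 0.0115
gripper_force: 20.0
```

```bash
python3 o.py D
```

```text
clk 50.7 alpha -1.202 r 0.0356 th 1.233 turned 2.042 z 0.0776 push_tan 4.76 push_rad -2.52 fz -0.51 w 0.0115 gf 20.0 q6 2.66
to knob, tool xyz [ 0.0182  0.0603 -0.0261]
```

Request:
apply_moves(rot=[[0, 0, 0.003], [0, 0, 0.003], [0, 0, 0.003], [0, 0, 0.003], [0, 0, 0.003], [0, 0, 0.003], [0, 0, 0.003], [0, 0, 0.003]], xyz=[[8e-05, -0.00014, 2e-05], [8e-05, -0.00014, 2e-05], [8e-05, -0.00014, 2e-05], [8e-05, -0.00014, 2e-05], [8e-05, -0.00014, 2e-05], [8e-05, -0.00014, 2e-05], [8e-05, -0.00014, 2e-05], [8e-05, -0.00014, 2e-05]], jaw=[0.008, 0.008, 0.008, 0.008, 0.008, 0.008, 0.008, 0.008])

```text
clock: 51.5
eef_pos: [0.5796, 0.0202, 0.0775]
eef_rot: [0.818, -0.576, -0.0, -0.0]
force: [-4.6, 3.2, -0.5]
width: 0.0115
gripper_force: 20.0
```

```bash
python3 o.py D
```

```text
clk 51.5 alpha -1.226 r 0.0357 th 1.203 turned 2.073 z 0.0775 push_tan 5.43 push_rad -1.3 fz -0.48 w 0.0115 gf 20.0 q6 2.68
to knob, tool xyz [ 0.019   0.0607 -0.0261]
```

Request:
apply_moves(rot=[[0, 0, 0.003], [0, 0, 0.003], [0, 0, 0.003], [0, 0, 0.003], [0, 0, 0.003], [0, 0, 0.003], [0, 0, 0.003], [0, 0, 0.003]], xyz=[[8e-05, -0.00011, 2e-05], [8e-05, -0.00011, 2e-05], [8e-05, -0.00011, 2e-05], [8e-05, -0.00011, 2e-05], [8e-05, -0.00011, 2e-05], [8e-05, -0.00011, 2e-05], [8e-05, -0.00011, 2e-05], [8e-05, -0.00011, 2e-05]], jaw=[0.008, 0.008, 0.008, 0.008, 0.008, 0.008, 0.008, 0.008])

```text
clock: 52.3
eef_pos: [0.5805, 0.0199, 0.0775]
eef_rot: [0.811, -0.585, -0.0, -0.0]
force: [-5.2, 3.7, 0.5]
width: 0.0114
gripper_force: 20.0
```

```bash
python3 o.py D
```

```text
clk 52.3 alpha -1.25 r 0.0357 th 1.176 turned 2.1 z 0.0775 push_tan 6.17 push_rad -1.4 fz 0.52 w 0.0114 gf 20.0 q6 2.71
to knob, tool xyz [ 0.0199  0.061  -0.0262]
```

Request:
apply_moves(rot=[[0, 0, 0], [0, 0, 0], [0, 0, 0], [0, 0, 0], [0, 0, 0], [0, 0, 0], [0, 0, 0], [0, 0, 0]], xyz=[[0, 0, 0], [0, 0, 0], [0, 0, -0.02], [0, 0, -0.02], [0.046, 0, 0], [0.046, 0, 0], [0.046, 0, 0], [0.046, 0, 0]], jaw=[0.03, 0.03, 0.03, 0.03, 0.03, 0.03, 0.03, 0.03])

```text
clock: 53.1
eef_pos: [0.6408, -0.158, 0.1185]
eef_rot: [0.811, -0.585, 0.003, -0.0]
force: [0.3, 0.9, -0.2]
width: 0.0299
gripper_force: 0.0
```

Request:
apply_moves(rot=[[0, 0, 0], [0, 0, 0], [0, 0, 0], [0, 0, 0], [0, 0, 0], [0, 0, 0], [0, 0, 0], [0, 0, 0]], xyz=[[0, 0, 0.0], [0, 0, 0.009], [0, 0, 0.01], [0, 0, 0.01], [0, 0, 0.01], [0, 0, 0], [0, 0, 0], [0, 0, 0]], jaw=[0.03, 0.03, 0.03, 0.03, 0.03, 0.03, 0.03, 0.03])

```text
clock: 53.9
eef_pos: [0.639, -0.1547, 0.0782]
eef_rot: [0.811, -0.585, 0.0, -0.0]
force: [-0.5, -0.5, 0.7]
width: 0.03
gripper_force: 0.0
```

```bash
python3 o.py B 1.888
```

```text
clk 53.9 alpha -1.25 r 0.0376 th -1.896 turned 1.924 z 0.0782 push_tan -0.28 push_rad -0.62 fz 0.72 w 0.03 gf 0.0 q6 2.45
to knob, tool xyz [-0.019  -0.0592 -0.0247]
to turned knob at grasp height, tool xyz [ 0.0012 -0.0008  0.0019] rotz to align 0.61
```

Request:
apply_moves(rot=[[0, 0, 0], [0, 0, 0], [0, 0, 0], [0, 0, 0], [0, 0, 0], [0, 0, 0], [0, 0, 0], [0, 0, 0]], xyz=[[0.0012, -0.0008, 0], [0, 0, 0], [0, 0, 0], [-0.0002, 0.0003, 0], [-0.0002, 0.0003, 0], [-0.0002, 0.0003, 0], [-0.0002, 0.0003, 0], [-0.0002, 0.0003, 0]], jaw=[0.015, 0.008, 0.008, 0.008, 0.008, 0.008, 0.008, 0.008])

```text
clock: 54.7
eef_pos: [0.6393, -0.1559, 0.0783]
eef_rot: [0.811, -0.585, 0.002, -0.0]
force: [4.1, -1.7, 0.5]
width: 0.0113
gripper_force: 20.0
```

```bash
python3 o.py B
```

```text
clk 54.7 alpha -1.25 r 0.0385 th -1.878 turned 1.906 z 0.0783 push_tan 4.41 push_rad -0.38 fz 0.55 w 0.0113 gf 20.0 q6 2.45
to knob, tool xyz [-0.0201 -0.0592 -0.0245]
```

Request:
apply_moves(rot=[[0, 0, 0], [0, 0, 0], [0, 0, 0], [0, 0, 0], [0, 0, 0], [0, 0, 0], [0, 0, 0], [0, 0, 0]], xyz=[[-0.0001, 0.00013, 0], [-0.0001, 0.00013, 0], [-0.0001, 0.00013, 0], [-0.0001, 0.00013, 0], [-0.0001, 0.00013, 0], [-0.0001, 0.00013, 0], [-0.0001, 0.00013, 0], [-0.0001, 0.00013, 0]], jaw=[0.008, 0.008, 0.008, 0.008, 0.008, 0.008, 0.008, 0.008])

```text
clock: 55.5
eef_pos: [0.638, -0.1554, 0.0782]
eef_rot: [0.811, -0.585, 0.002, -0.0]
force: [4.3, -2.1, -0.8]
width: 0.0114
gripper_force: 20.0
```

```bash
python3 o.py B
```

```text
clk 55.5 alpha -1.25 r 0.0385 th -1.913 turned 1.941 z 0.0782 push_tan 4.75 push_rad -0.53 fz -0.77 w 0.0114 gf 20.0 q6 2.45
to knob, tool xyz [-0.0193 -0.0603 -0.0245]
```

Request:
apply_moves(rot=[[0, 0, 0], [0, 0, 0], [0, 0, 0], [0, 0, 0], [0, 0, 0], [0, 0, 0], [0, 0, 0], [0, 0, 0]], xyz=[[-0.0001, 0.00012, 0], [-0.0001, 0.00012, 0], [-0.0001, 0.00012, 0], [-0.0001, 0.00012, 0], [-0.0001, 0.00012, 0], [-0.0001, 0.00012, 0], [-0.0001, 0.00012, 0], [-0.0001, 0.00012, 0]], jaw=[0.008, 0.008, 0.008, 0.008, 0.008, 0.008, 0.008, 0.008])

```text
clock: 56.3
eef_pos: [0.637, -0.155, 0.0782]
eef_rot: [0.811, -0.585, 0.002, -0.001]
force: [5.9, -2.1, -0.2]
width: 0.0114
gripper_force: 20.0
```

```bash
python3 o.py B
```

```text
clk 56.3 alpha -1.25 r 0.0385 th -1.942 turned 1.971 z 0.0782 push_tan 6.27 push_rad 0.19 fz -0.16 w 0.0114 gf 20.0 q6 2.45
to knob, tool xyz [-0.0186 -0.0612 -0.0246]
```

Request:
apply_moves(rot=[[0, 0, 0], [0, 0, 0], [0, 0, -0.147], [0, 0, -0.147], [0, 0, 0], [0, 0, 0], [0, 0, 0], [0, 0, 0]], xyz=[[0, 0, 0], [0, 0, 0], [0, 0, -0.02], [0, 0, -0.02], [-0.0383, 0.0198, 0], [-0.0383, 0.0198, 0], [-0.0383, 0.0198, 0], [0, 0, 0]], jaw=[0.03, 0.03, 0.03, 0.03, 0.03, 0.03, 0.03, 0.03])

```text
clock: 57.1
eef_pos: [0.5116, -0.0905, 0.1141]
eef_rot: [0.888, -0.459, -0.007, 0.001]
force: [-0.9, 0.1, -0.8]
width: 0.0301
gripper_force: 0.0
```

Request:
apply_moves(rot=[[0, 0, 0], [0, 0, 0], [0, 0, 0], [0, 0, 0], [0, 0, 0], [0, 0, 0], [0, 0, 0], [0, 0, 0]], xyz=[[0, 0, 0.008], [0, 0, 0.01], [0, 0, 0.01], [0, 0, 0.011], [0, 0, 0], [0, 0, 0], [0, 0, 0], [0, 0, 0]], jaw=[0.03, 0.03, 0.03, 0.03, 0.015, 0.008, 0.008, 0.008])

```text
clock: 57.9
eef_pos: [0.5207, -0.0953, 0.0786]
eef_rot: [0.888, -0.46, 0.0, 0.0]
force: [-0.0, -2.2, -3.2]
width: 0.0112
gripper_force: 20.0
```

```bash
python3 o.py C 1.756
```

```text
clk 57.9 alpha -0.956 r 0.0374 th 2.781 turned 1.744 z 0.0786 push_tan 2.05 push_rad 0.75 fz -3.23 w 0.0112 gf 20.0 q6 2.18
to knob, tool xyz [ 0.0573  0.0063 -0.024 ]
to turned knob at grasp height, tool xyz [-0.0008 -0.      0.002 ] rotz to align -0.583
```

Request:
apply_moves(rot=[[0, 0, 0], [0, 0, 0], [0, 0, 0], [0, 0, 0], [0, 0, 0], [0, 0, 0], [0, 0, 0], [0, 0, 0]], xyz=[[-0.0001, -0.00015, 0], [-0.0001, -0.00015, 0], [-0.0001, -0.00015, 0], [-0.0001, -0.00015, 0], [-0.0001, -0.00015, 0], [-0.0001, -0.00015, 0], [-0.0001, -0.00015, 0], [-0.0001, -0.00015, 0]], jaw=[0.008, 0.008, 0.008, 0.008, 0.008, 0.008, 0.008, 0.008])

```text
clock: 58.7
eef_pos: [0.5209, -0.0948, 0.0787]
eef_rot: [0.888, -0.46, 0.0, 0.001]
force: [-1.1, -6.9, -3.4]
width: 0.0111
gripper_force: 20.0
```

```bash
python3 o.py C
```

```text
clk 58.7 alpha -0.956 r 0.0374 th 2.766 turned 1.758 z 0.0787 push_tan 6.84 push_rad 1.5 fz -3.38 w 0.0111 gf 20.0 q6 2.19
to knob, tool xyz [ 0.0576  0.0068 -0.0239]
```

Request:
apply_moves(rot=[[0, 0, 0], [0, 0, 0], [0, 0, 0.147], [0, 0, 0.147], [0, 0, 0], [0, 0, 0], [0, 0, 0], [0, 0, 0]], xyz=[[0, 0, 0], [0, 0, 0], [0, 0, -0.02], [0, 0, -0.02], [-0.0298, -0.0309, 0], [-0.0298, -0.0309, 0], [-0.0298, -0.0309, 0], [0, 0, 0]], jaw=[0.03, 0.03, 0.03, 0.03, 0.03, 0.03, 0.03, 0.03])

```text
clock: 59.5
eef_pos: [0.5834, 0.0256, 0.1197]
eef_rot: [0.812, -0.583, 0.001, -0.002]
force: [-0.4, -0.2, 1.3]
width: 0.0302
gripper_force: 0.0
```

Request:
apply_moves(rot=[[0, 0, 0], [0, 0, 0], [0, 0, 0], [0, 0, 0], [0, 0, 0], [0, 0, 0], [0, 0, 0], [0, 0, 0]], xyz=[[0, 0, 0.008], [0, 0, 0.01], [0, 0, 0.01], [0, 0, 0.011], [0, 0, 0], [0, 0, 0], [0, 0, 0], [0, 0, 0]], jaw=[0.03, 0.03, 0.03, 0.03, 0.015, 0.008, 0.008, 0.008])

```text
clock: 60.3
eef_pos: [0.5804, 0.0201, 0.0796]
eef_rot: [0.811, -0.585, -0.0, 0.001]
force: [-1.8, -1.8, -0.1]
width: 0.0115
gripper_force: 20.0
```

```bash
python3 o.py D 2.1
```

```text
clk 60.3 alpha -1.25 r 0.0358 th 1.18 turned 2.095 z 0.0796 push_tan 0.97 push_rad 2.37 fz -0.15 w 0.0115 gf 20.0 q6 2.71
to knob, tool xyz [ 0.02    0.061  -0.0239]
to turned knob at grasp height, tool xyz [-0.0015 -0.0016  0.0039] rotz to align 0.716
```

Request:
apply_moves(rot=[[0, 0, 0], [0, 0, 0], [0, 0, 0], [0, 0, 0], [0, 0, 0], [0, 0, 0], [0, 0, 0], [0, 0, 0]], xyz=[[0.00014, -0.00015, 0], [0.00014, -0.00015, 0], [0.00014, -0.00015, 0], [0.00014, -0.00015, 0], [0.00014, -0.00015, 0], [0.00014, -0.00015, 0], [0.00014, -0.00015, 0], [0.00014, -0.00015, 0]], jaw=[0.008, 0.008, 0.008, 0.008, 0.008, 0.008, 0.008, 0.008])

```text
clock: 61.1
eef_pos: [0.5807, 0.0201, 0.0794]
eef_rot: [0.811, -0.585, -0.002, 0.001]
force: [-5.9, -1.6, 2.5]
width: 0.0112
gripper_force: 20.0
```

```bash
python3 o.py D
```

```text
clk 61.1 alpha -1.25 r 0.0359 th 1.173 turned 2.102 z 0.0794 push_tan 4.79 push_rad 3.77 fz 2.47 w 0.0112 gf 20.0 q6 2.71
to knob, tool xyz [ 0.0199  0.0613 -0.024 ]
```

Request:
apply_moves(rot=[[0, 0, 0], [0, 0, 0], [0, 0, 0], [0, 0, 0], [0, 0, 0], [0, 0, 0], [0, 0, 0], [0, 0, 0]], xyz=[[6e-05, -5e-05, 0], [6e-05, -5e-05, 0], [6e-05, -5e-05, 0], [6e-05, -5e-05, 0], [6e-05, -5e-05, 0], [6e-05, -5e-05, 0], [6e-05, -5e-05, 0], [6e-05, -5e-05, 0]], jaw=[0.008, 0.008, 0.008, 0.008, 0.008, 0.008, 0.008, 0.008])

```text
clock: 61.9
eef_pos: [0.581, 0.02, 0.0794]
eef_rot: [0.811, -0.585, -0.002, 0.001]
force: [-6.2, -1.4, 2.7]
width: 0.0114
gripper_force: 20.0
```

```bash
python3 o.py D
```

```text
clk 61.9 alpha -1.25 r 0.036 th 1.163 turned 2.112 z 0.0794 push_tan 5.09 push_rad 3.72 fz 2.67 w 0.0114 gf 20.0 q6 2.71
to knob, tool xyz [ 0.0197  0.0616 -0.024 ]
```

Request:
apply_moves(rot=[[0, 0, 0], [0, 0, 0], [0, 0, 0], [0, 0, 0], [0, 0, 0], [0, 0, 0], [0, 0, 0], [0, 0, 0]], xyz=[[0.0001, -8e-05, 0], [0.0001, -8e-05, 0], [0.0001, -8e-05, 0], [0.0001, -8e-05, 0], [0.0001, -8e-05, 0], [0.0001, -8e-05, 0], [0.0001, -8e-05, 0], [0.0001, -8e-05, 0]], jaw=[0.008, 0.008, 0.008, 0.008, 0.008, 0.008, 0.008, 0.008])

```text
clock: 62.7
eef_pos: [0.5817, 0.0197, 0.0794]
eef_rot: [0.811, -0.585, -0.002, 0.001]
force: [-6.5, -0.8, 2.6]
width: 0.0115
gripper_force: 20.0
```

```bash
python3 o.py D
```

```text
clk 62.7 alpha -1.25 r 0.036 th 1.143 turned 2.133 z 0.0794 push_tan 5.56 push_rad 3.37 fz 2.62 w 0.0115 gf 20.0 q6 2.71
to knob, tool xyz [ 0.0192  0.0622 -0.024 ]
```

Request:
apply_moves(rot=[[0, 0, 0], [0, 0, 0], [0, 0, 0], [0, 0, 0], [0, 0, 0], [0, 0, 0], [0, 0, 0], [0, 0, 0]], xyz=[[0, 0, 0], [0, 0, 0], [0, 0, -0.01], [0, 0, -0.02], [0, 0, -0.02], [0, 0, -0.02], [0, 0, -0.02], [0, 0, -0.01]], jaw=[0.03, 0.03, 0.03, 0.03, 0.03, 0.03, 0.03, 0.03])

```text
clock: 63.5
eef_pos: [0.5863, 0.019, 0.1834]
eef_rot: [0.811, -0.585, 0.003, -0.002]
force: [0.2, -1.0, 0.0]
width: 0.0301
gripper_force: 0.0
```

Run:
```python
from cell import r
import cv2
s=r.snapshot("scene")["color"]; cv2.imwrite("pics/end.png",cv2.resize(s[190:340,170:350],None,fx=3,fy=3)); o=r.get_obs(); print(o["clock"],o["force"].round(1))
```

```text
63.55 [0.9 0.3 0.2]
```

View pics/end.png

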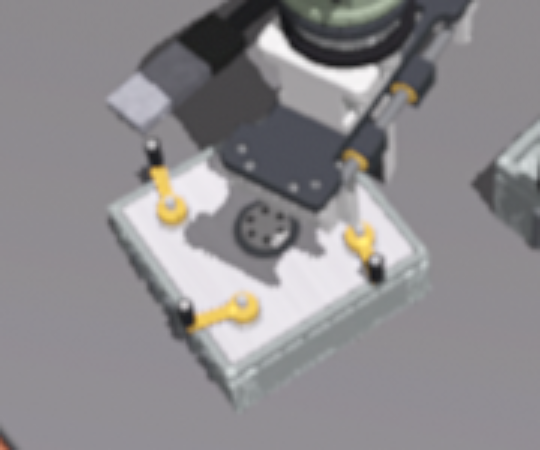

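The cover is flush with the lip all round, the three nuts in view are turned in, and the gripper is clear above. I'm handing it in.

```bash
python3 -c "
from cell import r
print(r.finish_job())"
```

```text
the job is handed in; nothing more can be done
None
```

The smoke box is closed and handed in at about 64 s. The nuts were drawn down crosswise in two rounds and last read 5.3 to 7.3 N on the knob: one was slightly over the 7 N snug mark, none near the 11 N crush limit. The cover looks flush with the lip, the gripper is clear, and the other objects were not touched.

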